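Wedge the work rest into the tapered way of the bench brushing machine

ROBOT

A 7-joint arm with a two-finger parallel gripper is mounted at the origin on the work surface. World frame = base frame: x ahead of the robot, y to its left, z up, the work surface at z = 0. Lengths are in m, angles in rad, forces in N, time in s.
With the tool pointing down it reaches from about 0.4 to 0.85 m from the base axis. Payload 10.4 kg.
Tool frame: the origin (TCP) lies at the very end of the fingers, on their centre line; the grasp point (between the pads) lies 19 mm behind it (manip.grip_depth is the distance from the TCP to the grasp point, in m); y points along the fingers, x is the direction in which the jaws open and shut, and the axes are right-handed (so a half turn about y gives the same grasp; the last joint's range is limited). The gripper opens to 87 mm and grips with 3 to 60 N. Pads are 19 mm wide; open, the fingers measure 117 mm over their backs; the gripper's body (75 mm by 190 mm) begins 51 mm behind the grasp point.
Start: joints at [1.099, 0.332, -0.065, 1.46, 0.022, 1.35, -0.088], TCP at [0.271, -0.563, 0.223] pointing down, gripper open.
Joint ranges: [-2.6, 2.6], [-0.5, 2.12], [-1.47, 1.34], [0.16, 2.42], [-1.27, 4.41], [0.06, 2.06], [-2.6, 2.6]. Speed limits (rad/s): [2.22, 2.22, 2.79, 2.79, 3.14, 3.14, 3.14].

INTERFACE

Orientations are given as a unit quaternion [w, x, y, z].
In Python, from rig import manip, vision, models gives the robot as it stands. The module is installed in compiled form; this text tells all that it offers.
- The arm moves only by the tool move_arm, never from a script. Its arguments are lists of equal length, an entry for each row: "hand": the closure, from 0 (fully open) to 1 (shut); "slide": the shift along the world's x, y, z in cm, a list of three; "rot": the turn, a rotation vector about the world's x, y, z in rad, a list of three. A call has exactly 10 rows; each row is the pose to reach, as a shift and turn from the pose measured when the call began; what a row does not reach only later rows make up. A row lasts 1/10 s, in which the tool goes at most 50 mm and 8.59 degrees, less where a joint would pass 70% of its speed; a pose out of reach is approached as far as the arm can. A call with a gripper value outside its range is refused whole. The fingers move at their own pace and stop on an object; the grip force is fixed at half the most. Time passes only in rows, so rows that repeat a pose let the fingers close, or fill a call up. It gives the time, the measured TCP pose, the force and the opening at its end, in the units of the state.
- manip.sense(): the state, without advancing time (a new reading comes with each control period).
- vision.read_camera(name): name is "scene" or "top"; returns the picture (400x640x3 uint8, blue, green, red); there is no depth.
- vision.calibration(name): a dict with "mtx" (3x3 intrinsics, pixels), "k1" (the pictures are not rectified: a ray, as slopes to the right and down, at radius r is drawn at 1 + k1 r^2 times it, then the intrinsics apply), "R" (3x3) and "t" (3): a world point X has camera coordinates R X + t. Camera axes: x right, y down, z forward; pixel columns grow to the right and rows downward; lengths in m; the calibration is good to about 2 mm. A picture is of the moment at which its call begins. calibration takes no time and is no camera call.
- manip.finish_job(): hands the job in, once; it reports no verdict.
Trained networks look in the newest picture that a camera, given by its name, has taken for a name from the list of things; names that differ only in an ending like _2 or _b are one class to them, and where a whole thing is asked for, a point or a joint stands for the part that bears it (a point fixed in the world has none). Each returns a list of dicts, best first, with "p" (0 to 1); they miss things now and then, are a little off and sometimes report something else, mostly with a low value. They report only what shows in the picture. A call takes as long as a camera call. They do not tell look-alikes from the thing itself.
- models.find_in(camera, query): "extent" ([centre column, centre row, width, height] in pixels, round what is visible of it).
- models.trace(camera, query): "region" (400x640 bool, what is visible of it) and "extent" ([centre column, centre row, width, height] in pixels, round what is visible of it).
- models.mark_of(camera, query): "point" ([column, row] in pixels: a listed point, or the origin of a listed thing).
The state is a dict: "time": time; "joint_positions": joint angles; "joint_vel": joint speeds; "tau": joint torques, N m; "eef_pos": TCP position; "tcp_rot": TCP orientation; "contact_force": force on the tool from outside, world axes, zero at the start; "torque": the same for the moment, N m; "grip_width": opening from 0.0 (shut) to 1.0 (fully open).
Only numpy, scipy, OpenCV 4.12 (cv2) and the standard library are available. Lean on these libraries where they do the work, as an engineer would, in place of code of your own. Each camera call takes 0.05 s, during which the arm holds its last target.

TASK

The yellow work rest of the brushing machine lies on its side on the bench. Stand it upright on its dovetail foot and let go of it, then take a fresh hold, slide the foot narrow end first along the tapered way in front of the brass wire wheel, and push it in firmly with hand force until it wedges tight. Do not hammer it in, do not touch the wire wheel, and leave the other things on the bench where they are.

Things in the scene. Friction and masses are not known exactly. Their poses are not given: they have to be found in the camera images.
- rest: Loose work rest, about 0.42 kg, 58 mm long (x), 52 wide (y), 54 tall (z). Origin: centre of the underside of its foot; x to the narrow nose, z up when upright. Steel foot z 0-14 mm, yellow block z 14-44 mm and 36 wide (y +-18), steel table plate z 44-54 mm and 52 wide; flat ends at x = +-29 mm (and a low heel at the tail). Starts lying on its -y side: y axis up, table top facing the robot's right (-y) within 35 deg, origin 26 mm above the bench.
- rest_nose (a point): Middle of the rest's nose end face (x = +29 mm, z = 29 mm in the rest's frame; axes as the rest). The foot below is a dovetail: 2 mm square edge, then flanks leaning in at 60 deg up to z = 12 mm. Its -y flank is straight (underside edge at y = -26 mm); its +y flank tapers 1 in 8: underside edge at y = +26 mm at the tail, +18.7 mm at the nose.
- rest_heel (a point): Middle of the upper half of the rear face of the push heel, a steel lug low at the tail of the rest: x -29 to -37 mm, y +-11 mm, z 2 to 22 mm in the rest's frame; this point x = -37, z = 17 mm. Push the rest home here, low, along its x: pushed high up it cocks and jams without wedging. A steady push of 12 to 25 N wedges it (a brief tap may not); the taper then holds by itself.
- machine: Green double-ended bench brushing and grinding machine, bolted down, about 300 x 440 x 220 mm. Origin on the bench below the seat of the rest; x is the direction in which the rest slides in, towards the wire wheel (roughly to the robot's left); z up. The motor and the grey stone wheel, with its own rest already fitted, lie towards its -y.
- seat (a point): Point on the bed of the way, 65 mm above the bench, axes as machine. The origin of the wedged rest comes to lie here, its x along this x, when the gib is set at its middle; as the gib happens to be set it wedges up to 8 mm before or after it along x: only the push tells.
- mouth (a point): Middle of the open entry of the way, on the flat bed, 42 mm before the seat along the machine's x; the bed begins here, 65 mm above the bench, with free bench before it. Both rails are 76 mm long, 12 mm high. The rail at -y is straight, the brass gib strip at +y tapers 1 in 8 like the foot. The way is 8 mm wider here than the nose of the foot.
- gib: Brass gib strip along the machine's +y side of the way, 76 mm long, 12 mm high, fixed, but set a little differently each time: up to 0.8 mm across the way, which shifts the place where the rest wedges by up to 7 mm along it. Origin nominally at the seat. The tight rest bears on it with over 5 N; a push of more than about 40 N bruises it.
- wire_wheel: Brass wire wheel, 150 mm across, 20 mm thick, standing still, shaft along the machine's y. Origin at the machine's origin; its centre is 116.5 mm along the machine's x and 128 mm above the bench, so its rim is 41.5 mm past the seat, 4 to 17 mm from the nose of the wedged rest: no room for a finger there. A green guard covers its top and back, reaching 220 mm above the bench.
- pliers: Bystander: combination pliers with red handles, 170 mm long, lying flat. Origin at the middle of its underside or near it.
- wrench: Bystander: steel open-ended wrench lying flat. Origin at the middle of its underside or near it.
- screwdriver: Bystander: screwdriver with blue handle, lying flat. Origin at the middle of its underside or near it.
- capacitor: Bystander: round aluminium motor capacitor, 45 mm across, 85 mm tall, standing upright. Origin at the middle of its underside or near it.
- spare_brush: Bystander: spare brass wire brush disc, 100 mm across, 18 mm thick, lying flat. Origin at the middle of its underside or near it.
- copper_bend: Bystander: bent offcut of 16 mm copper pipe, about 120 x 70 mm, lying flat. Origin at the middle of its underside or near it.
- bottle: Bystander: clear plastic bottle with red cap, 66 mm across, 190 mm tall, standing. Origin at the middle of its underside or near it.
Not all that is in view belongs to the job. There is more than one size of the rest; the one meant has the size given above.

How it is judged:
On the way, in this order (a step that is already met when the one before it is completed fails the run):
1. the rest stands upright on its foot, clear of the way, and has been let go (angle between rest's own z axis and vertical below 0.1 rad and contact force between the fingers and rest below 0.1 N and linear speed of rest below 0.02 m/s and x of rest in the frame of seat below -0.04 m), for 0.2 s.
2. the rest is taken again and its foot is on the way, wedged against the gib (x of rest in the frame of seat between -0.014 and 0.014 m and z of rest in the frame of seat between -0.002 and 0.002 m and angle between the x axis of rest and the x axis of machine, either way round below 0.04 rad and angle between rest's own z axis and vertical below 0.04 rad and contact force between rest and gib above 5 N), for 0.2 s.
At the end, for the whole second after the job is handed in: The rest stands in the way, within 14 mm of the seat along the way, its underside within 2 mm of the bed, upright and in line with the way within 0.04 rad, wedged so tight that it still bears on the gib with over 5 N after being released, and at rest (all of step 2 and contact force between the fingers and rest below 0.1 N and linear speed of rest below 0.01 m/s); the robot touches nothing.
It fails at once if the wire wheel is knocked (over 3 N) (contact force between anything else and wire_wheel above 3 N).
It fails at once if the rest is driven in so hard that the gib is bruised (over 40 N on the gib) (contact force between rest and gib above 40 N).
It fails at once if another thing on the bench is shifted by over 25 mm (distance of any of pliers, wrench, screwdriver, capacitor, spare_brush, copper_bend, bottle from where it was at the start of the episode above 0.025 m).
It fails at once if the capacitor or the bottle is tipped over (angle between any of capacitor, bottle's own z axis and vertical above 0.5 rad).
It also fails if it takes over 67 s, if anything falls off the work surface, if the arm or the gripper's body presses on something with over 40 N, if the wrist force passes 120 N, or if a joint passes its speed limit or range.

## Working session

There is one attempt and no reset: what is moved stays moved. The work goes in short steps, Python scripts to look and compute and a tool call to move; the robot and the scene stay as the last step left them, time stands still between calls to the robot, and variables do not carry over. Pictures are saved under pics/ and viewed, and the job is handed in when it is done.

Besides the shell and the picture viewer there is one more tool, called after "Emit:" in YAML: its name, and indented under it one key for each argument. move_arm: Moves the arm, as the interface text tells. Its arguments: {"type":"object","properties":{"hand":{"type":"array","items":{"type":"number"}},"slide":{"type":"array","items":{"type":"array","items":{"type":"number"}}},"rot":{"type":"array","items":{"type":"array","items":{"type":"number"}}}},"required":["hand","slide","rot"]}

```bash
mkdir -p pics; ls; cat > h.py <<'E'
import numpy as np, cv2
from rig import manip, vision, models
def pix2ray(cam,p):
    c=vision.calibration(cam);M=np.array(c["mtx"]);R=np.array(c["R"]);t=np.array(c["t"])
    d=np.linalg.inv(M)@np.array([p[0],p[1],1.0]); d=d[:2]
    rd=np.hypot(*d); r=rd
    for _ in range(50): r=rd/(1+c["k1"]*r*r)
    u=d*(r/rd) if rd>0 else d
    return -R.T@t, R.T@np.array([u[0],u[1],1.0])
def onz(cam,p,z):
    o,d=pix2ray(cam,p); return o+d*(z-o[2])/d[2]
def proj(cam,X):
    c=vision.calibration(cam);M=np.array(c["mtx"]);R=np.array(c["R"]);t=np.array(c["t"])
    q=R@np.array(X)+t; u=q[:2]/q[2]; u=u*(1+c["k1"]*(u@u)); return (M@np.array([u[0],u[1],1]))[:2]
def tri(pa,pb):
    o1,d1=pix2ray("scene",pa);o2,d2=pix2ray("top",pb)
    A=np.stack([d1,-d2],1);s=np.linalg.lstsq(A,o2-o1,rcond=None)[0]
    a=o1+s[0]*d1;b=o2+s[1]*d2;return (a+b)/2,np.linalg.norm(a-b)
E
python3 - <<'E'
from h import *
np.set_printoptions(precision=4,suppress=True)
for c in ("scene","top"):
    im=vision.read_camera(c);cv2.imwrite(f"pics/{c}0.png",im)
    cal=vision.calibration(c);print(c,cal["mtx"],cal["k1"],-np.array(cal["R"]).T@cal["t"],cal["R"])
    for q in ("rest","rest_nose","rest_heel","machine","seat","mouth","gib","wire_wheel"):
        try:
            print(c,q,[(np.round(d["point"],1).tolist(),round(d["p"],2)) for d in models.mark_of(c,q)][:4])
        except Exception as e: print(q,e)
    print([(np.round(d["extent"],1).tolist(),round(d["p"],2)) for d in models.find_in(c,"rest")][:5])
print(manip.sense())
E
```

```text
pics
scene [[477.8059   0.     324.2111]
 [  0.     477.8059 194.9463]
 [  0.       0.       1.    ]] -0.1420588131068733 [ 1.098  -0.9474  0.9851] [[ 0.849   0.5283  0.0078]
 [ 0.3452 -0.5433 -0.7653]
 [-0.4001  0.6524 -0.6437]]
scene rest [([263.9, 243.4], 0.92), ([286.9, 235.9], 0.75), ([264.0, 220.8], 0.53)]
scene rest_nose [([259.5, 219.9], 0.7), ([284.5, 226.7], 0.57)]
scene rest_heel [([300.2, 231.1], 0.88), ([248.2, 247.5], 0.71), ([274.0, 216.8], 0.7)]
scene machine [([330.6, 194.0], 0.78), ([296.5, 188.7], 0.58), ([322.8, 186.8], 0.16)]
scene seat [([332.9, 182.4], 0.95)]
scene mouth [([324.0, 190.4], 0.68)]
scene gib [([334.3, 178.5], 0.41)]
scene wire_wheel [([323.5, 189.8], 0.73)]
[([292.2, 226.8, 23.9, 22.3], 0.7), ([260.9, 252.9, 27.4, 30.8], 0.61), ([263.9, 220.6, 20.9, 21.1], 0.5)]
top [[511.746    0.     313.4192]
 [  0.     511.746  199.1231]
 [  0.       0.       1.    ]] -0.08085066093673932 [ 0.2438 -0.0147  1.4338] [[ 0.0291 -0.9996  0.0047]
 [-0.9818 -0.0294 -0.1877]
 [ 0.1878  0.0009 -0.9822]]
top rest [([368.0, 236.8], 0.84), ([370.4, 209.6], 0.72), ([398.9,
[... 345 characters left out ...]
[299.0, 199.6], 0.9)]
top gib [([288.3, 198.9], 0.66)]
top wire_wheel []
[([409.6, 213.2, 28.3, 30.9], 0.97), ([361.9, 206.6, 10.6, 17.4], 0.62), ([366.6, 240.1, 16.6, 12.0], 0.56)]
{'time': 1.0, 'joint_positions': array([ 1.0994,  0.3322, -0.0647,  1.4601,  0.0216,  1.3499, -0.0885]), 'joint_vel': array([ 0.0007,  0.0012,  0.0003,  0.002 , -0.0008, -0.0012,  0.0003]), 'tau': array([ -0.0011, -62.306 ,   0.0239, -39.0138,  -0.0611,   0.0314,
        -0.    ]), 'eef_pos': array([ 0.2712, -0.5631,  0.2226]), 'tcp_rot': array([-0.5987,  0.5987, -0.3762,  0.3763]), 'contact_force': array([ 0.2581, -0.3386, -0.042 ]), 'torque': array([ 0.0426, -0.0424, -0.0206]), 'grip_width': 1.0017834880302403}
```

```bash
python3 - <<'E'
import cv2
for c,(x0,y0,x1,y1) in {"scene":(200,140,400,290),"top":(250,150,450,300)}.items():
    im=cv2.imread(f"pics/{c}0.png")
    cv2.imwrite(f"pics/{c}0c.png",cv2.resize(im[y0:y1,x0:x1],None,fx=4,fy=4,interpolation=cv2.INTER_CUBIC))
E
```

```text
(no output)
```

View pics/scene0.png

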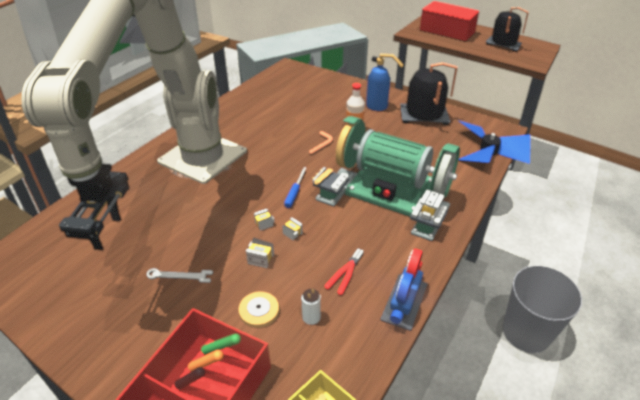

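View pics/top0.png

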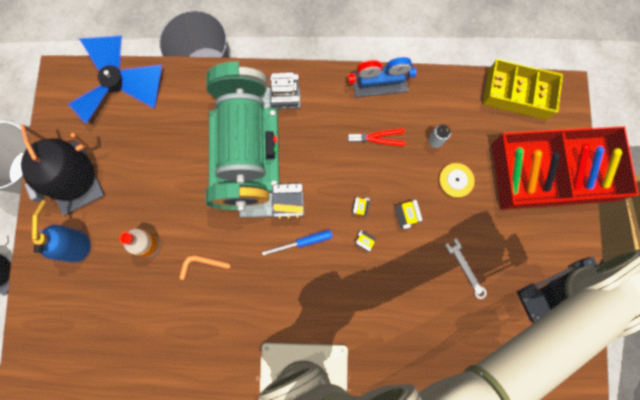

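```bash
sleep 0
```

```text
(no output)
```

View pics/scene0c.png

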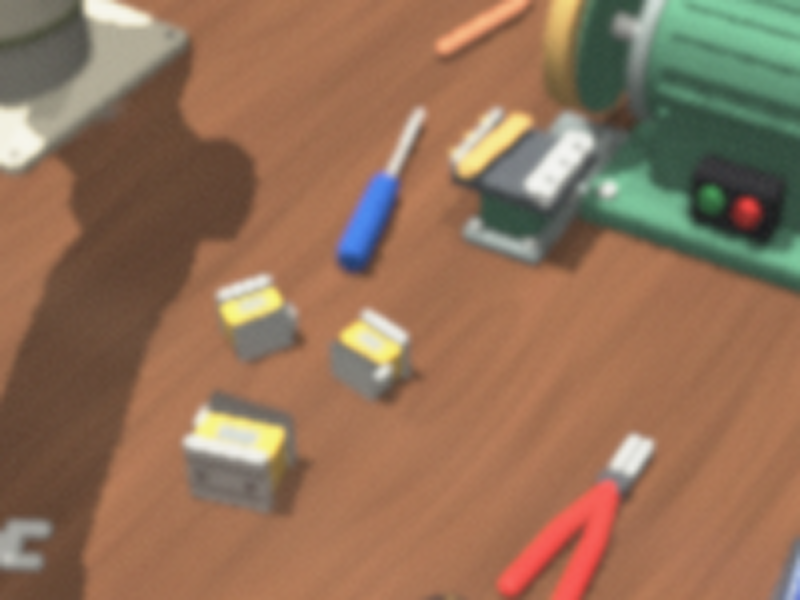

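View pics/top0c.png

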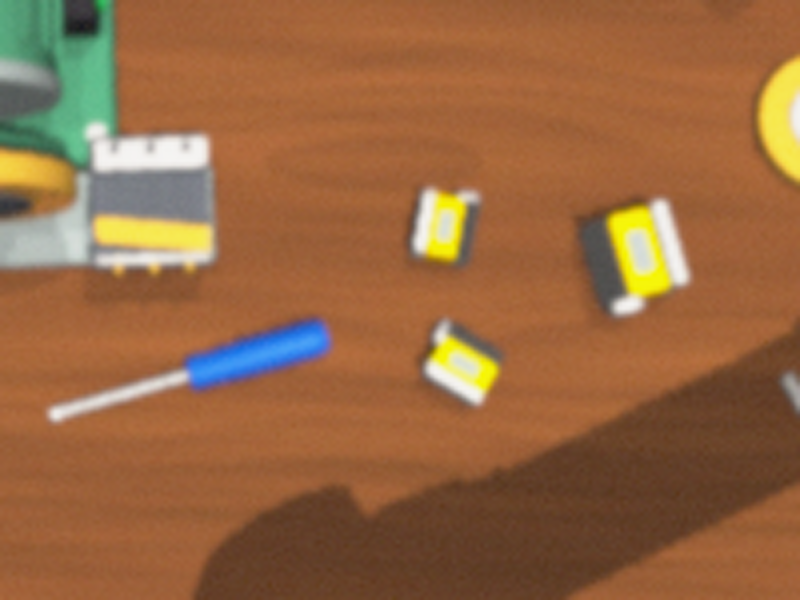

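The picture shows three yellow rests on their sides. Top camera: (409,213) is large, with its plate about 21 px, roughly 58 mm, long. (361,207) and (366,240) are small, about 15 px (40 mm). In the scene camera these are (260,252), (292,228) and (264,219). I choose the big one, which has its table top to the right and its heel toward the robot. The machine's way is at top (288,203).

```bash
python3 - <<'E'
from h import *
np.set_printoptions(precision=4,suppress=True)
print("origin",onz("top",[409,213],.03),"heel",onz("top",(408.2,224.4),.026),"nose",onz("top",(406.2,200.8),.026))
print("scene rest",onz("scene",(263.9,243.4),.026),"heel",onz("scene",(248.2,247.5),.026))
print("seat",tri((332.9,182.4),(287.9,206.5)),onz("top",(287.9,206.5),.065),onz("scene",(332.9,182.4),.065))
print("mouth",tri((324.0,190.4),(299,199.6)),onz("top",(299,199.6),.065),onz("scene",(324,190.4),.065))
im=cv2.imread("pics/top0.png")
cv2.imwrite("pics/a.png",cv2.resize(im[190:235,385:435],None,fx=14,fy=13,interpolation=cv2.INTER_CUBIC))
cv2.imwrite("pics/b.png",cv2.resize(im[170:225,250:320],None,fx=10,fy=10,interpolation=cv2.INTER_CUBIC))
im=cv2.imread("pics/scene0.png")
cv2.imwrite("pics/c.png",cv2.resize(im[150:215,300:380],None,fx=10,fy=9,interpolation=cv2.INTER_CUBIC))
E
```

```text
origin [ 0.4808 -0.281   0.03  ] heel [ 0.4492 -0.2794  0.026 ] nose [ 0.5159 -0.2741  0.026 ]
scene rest [ 0.4709 -0.2438  0.026 ] heel [ 0.4438 -0.2799  0.026 ]
seat (array([0.4961, 0.0635, 0.0445]), np.float64(0.023620809523123575)) [0.483  0.0552 0.065 ] [0.517  0.0506 0.065 ]
mouth (array([0.5043, 0.0245, 0.0462]), np.float64(0.005657920757061674)) [0.503  0.0258 0.065 ] [0.5143 0.0029 0.065 ]
```

View pics/a.png

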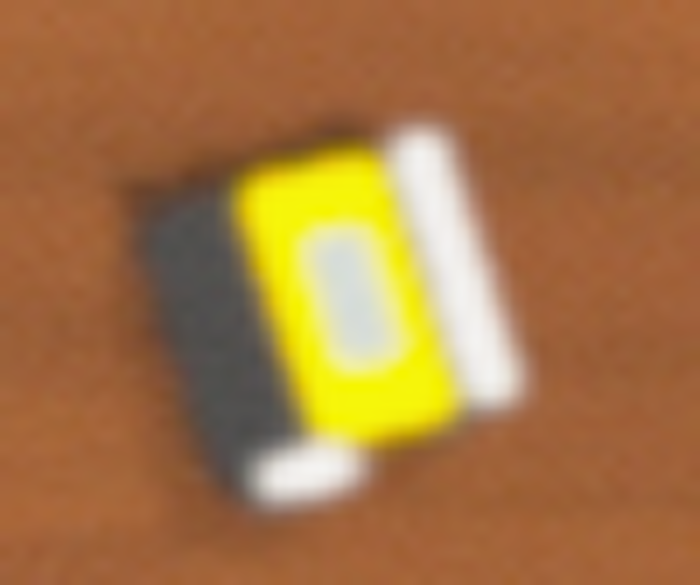

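View pics/b.png

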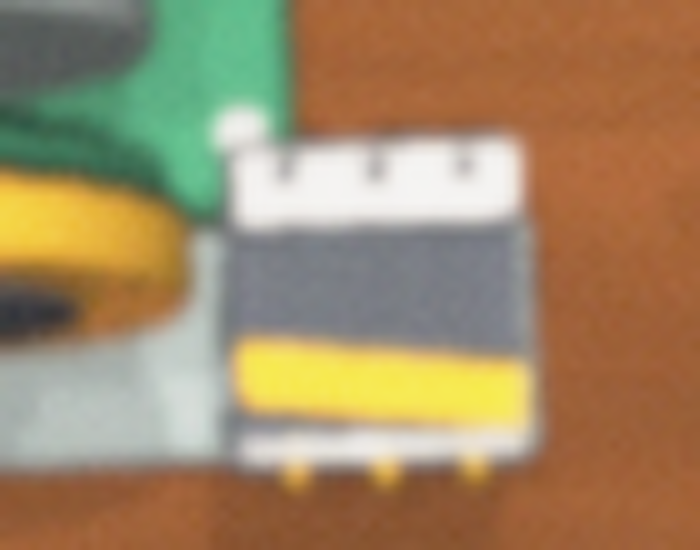

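View pics/c.png

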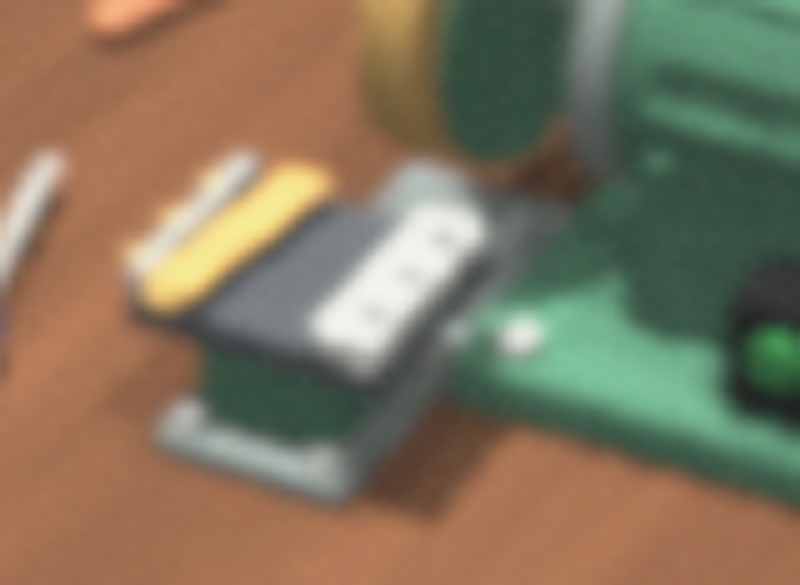

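```bash
python3 - <<'E'
from h import *
np.set_printoptions(precision=4,suppress=True)
P=lambda c,p,z=.077: onz(c,p,z)[:2]
def B(x,y): return (250+x/10-.45,170+y/10-.45)
def C(x,y): return (300+x/10-.45,150+y/9-.45)
for n,(f,c,a,b) in dict(rail_top=(B,"top",(525,222),(230,227)),railouter_top=(B,"top",(520,137),(232,143)),gib_top=(B,"top",(530,358),(235,338)),gibout_top=(B,"top",(530,428),(240,410)),
  rail_sc=(C,"scene",(315,325),(425,200)),gib_sc=(C,"scene",(190,312),(335,190)),railout_sc=(C,"scene",(378,365),(490,235)),).items():
    p,q=P(c,f(*a)),P(c,f(*b));d=q-p
    print(n,p,q,"len",np.linalg.norm(d),"ang",np.degrees(np.arctan2(d[1],d[0])))
E
```

```text
rail_top [0.5226 0.0179] [0.5188 0.0977] len 0.07986394106589967 ang 92.70489809770672
railouter_top [0.5461 0.02  ] [0.5421 0.0982] len 0.07822407153531685 ang 92.93255437887103
gib_top [0.4852 0.0153] [0.4883 0.095 ] len 0.07972897167594731 ang 87.7805876545119
gibout_top [0.4662 0.0147] [0.4687 0.0928] len 0.07813724903523026 ang 88.12389794059035
rail_sc [0.528 0.021] [0.5212 0.0988] len 0.07806503857167735 ang 95.02901503658211
gib_sc [0.4924 0.0066] [0.4944 0.0886] len 0.08193673875258996 ang 88.60887012115006
railout_sc [0.5549 0.0131] [0.5483 0.0925] len 0.07964245146762078 ang 94.78107097098443
```

```bash
cat >> h.py <<'E'
from scipy.ndimage import map_coordinates, gaussian_filter
def edge(img,p,q,ch=None,half=3.0,n=25,trim=.12,sign=0):
    """line-fit strongest gradient near segment p-q; returns refined endpoints"""
    g=img.astype(float); g=g.mean(2) if ch is None else (g@np.array(ch,float))
    g=gaussian_filter(g,.5); p=np.array(p,float);q=np.array(q,float);d=(q-p)/np.linalg.norm(q-p);nn=np.array([-d[1],d[0]])
    s=np.arange(-half,half+.01,.1);T=np.linspace(trim,1-trim,n);res=[]
    for t in T:
        c=p+t*(q-p);pts=c[:,None]+nn[:,None]*s
        v=map_coordinates(g,[pts[1],pts[0]],order=3);gr=np.gradient(v,s)
        m=np.abs(gr) if sign==0 else np.clip(sign*gr,0,None)
        k=m.argmax();w=m*(np.abs(s-s[k])<1.2);res.append((w*s).sum()/w.sum())
    res=np.array(res);A=np.polyfit(T,res,1);r=res-np.polyval(A,T);ok=np.abs(r)<2*np.std(r)+.05
    A=np.polyfit(T[ok],res[ok],1);r=res-np.polyval(A,T)
    return p+nn*np.polyval(A,0),q+nn*np.polyval(A,1),np.std(r[ok]),ok.mean()
E
python3 - <<'E'
from h import *
np.set_printoptions(precision=4,suppress=True)
def B(x,y): return (250+x/10-.45,170+y/10-.45)
def C(x,y): return (300+x/10-.45,150+y/9-.45)
def A(x,y): return (385+x/14-.46,190+y/13-.46)
I={c:cv2.imread(f"pics/{c}0.png") for c in("top","scene")}
def show(n,c,f,a,b,z,**k):
    p,q,s,o=edge(I[c],f(*a),f(*b),**k);P,Q=onz(c,p,z)[:2],onz(c,q,z)[:2];d=Q-P
    print(n,P,Q,"mid",(P+Q)/2,"len %.1f ang %.2f  s %.2f ok %.2f"%(np.linalg.norm(d)*1e3,np.degrees(np.arctan2(d[1],d[0])),s,o))
for n,a in dict(rail_in=(B,"top",(525,222),(230,227)),rail_out=(B,"top",(520,137),(232,143)),mouthend=(B,"top",(525,140),(528,220)),gib_in=(B,"top",(530,358),(235,338)),gib_out=(B,"top",(530,428),(240,410)),
  gib_mouth=(B,"top",(532,365),(532,420)),).items():
    show(n,a[0],a[1],a[2],a[3],.077) if 0 else show(n,a[1],a[0],a[2],a[3],.077,ch=(1,0,0) if 'gib' in n else None)
for n,a in dict(rail_in=((315,325),(425,200)),gib_in=((190,312),(335,190)),rail_out=((378,365),(490,235)),gib_out=((140,290),(285,165)),bedmouth=((135,312),(375,375))).items():
    show("sc "+n,"scene",C,a[0],a[1],.077 if n!='bedmouth' else .065,ch=(1,0,0) if 'gib' in n else None)
print("rest")
show("plate outer (z54)","top",A,(522,385),(445,130),.052,half=2)
show("plate inner (z44)","top",A,(470,405),(392,140),.052,half=2,ch=(1,0,0))
show("plate tail","top",A,(470,410),(525,395),.052,half=2)
show("plate nose","top",A,(392,135),(448,122),.052,half=2)
show("yellow/foot z14","top",A,(310,440),(240,185),.044,half=2)
show("yellow tail","top",A,(315,450),(460,415),.044,half=2,ch=(0,1,0))
show("yellow nose","top",A,(240,175),(380,145),.044,half=2,ch=(0,1,0))
E
```

```text
rail_in [0.5236 0.0179] [0.5185 0.0977] mid [0.521  0.0578] len 79.9 ang 93.65  s 0.08 ok 1.00
rail_out [0.5464 0.0201] [0.5404 0.0981] mid [0.5434 0.0591] len 78.2 ang 94.40  s 0.09 ok 0.96
mouthend [0.5452 0.0197] [0.523 0.019] mid [0.5341 0.0193] len 22.2 ang -178.13  s 0.05 ok 1.00
gib_in [0.483  0.0154] [0.4872 0.095 ] mid [0.4851 0.0552] len 79.7 ang 87.02  s 0.26 ok 1.00
gib_out [0.4672 0.0146] [0.4628 0.0929] mid [0.465  0.0538] len 78.4 ang 93.20  s 0.10 ok 0.88
gib_mouth [0.4834 0.0128] [0.4684 0.0109] mid [0.4759 0.0118] len 15.1 ang -172.51  s 0.06 ok 1.00
sc rail_in [0.5254 0.022 ] [0.5206 0.099 ] mid [0.523  0.0605] len 77.2 ang 93.57  s 0.07 ok 1.00
sc gib_in [0.486  0.0099] [0.4911 0.0904] mid [0.4886 0.0502] len 80.7 ang 86.43  s 0.09 ok 1.00
sc rail_out [0.5519 0.0141] [0.5473 0.0928] mid [0.5496 0.0535] len 78.8 ang 93.31  s 0.12 ok 1.00
sc gib_out [0.464  0.0131] [0.4693 0.0948] mid [0.4666 0.0539] len 81.9 ang 86.34  s 0.50 ok 1.00
sc bedmouth [0.4679 0.0156] [0.5475 0.0267] mid [0.5077 0.0211] len 80.3 ang 8.00  s 0.74 ok 1.00
rest
plate outer (z54) [ 0.4611 -0.3127] [ 0.5152 -0.2971] mid [ 0.4882 -0.3049] len 56.3 ang 16.05  s 0.06 ok 1.00
plate inner (z44) [ 0.4559 -0.3001] [ 0.512 -0.284] mid [ 0.4839 -0.2921] len 58.3 ang 15.96  s 0.08 ok 1.00
plate tail [ 0.4555 -0.3018] [ 0.4584 -0.3129] mid [ 0.4569 -0.3073] len 11.4 ang -75.30  s 0.06 ok 1.00
plate nose [ 0.5139 -0.2869] [ 0.5162 -0.2982] mid [ 0.5151 -0.2925] len 11.6 ang -78.57  s 0.08 ok 1.00
yellow/foot z14 [ 0.449  -0.2709] [ 0.5032 -0.2564] mid [ 0.4761 -0.2636] len 56.1 ang 14.97  s 0.17 ok 1.00
yellow tail [ 0.4441 -0.2736] [ 0.4558 -0.3014] mid [ 0.4499 -0.2875] len 30.2 ang -67.22  s 0.40 ok 1.00
yellow nose [ 0.505  -0.2583] [ 0.513  -0.2861] mid [ 0.509  -0.2722] len 28.9 ang -73.82  s 0.07 ok 1.00
```

Line fits agree with each other:
- **Rest:** origin (.4725,-.2514), x-axis yaw 16°, block and plate sizes consistent.
- **Machine:** x-axis at 93.7°, seat about (.502,.060), mouth about (.504,.018).

I'll grip the end faces with the tool leaning 45° so that turning the rest upright stays clear of the bench.

```bash
cat >> h.py <<'E'
from scipy.spatial.transform import Rotation as Ro
def Rq(q): return Ro.from_quat([q[1],q[2],q[3],q[0]])
def Rt(t,jx):
    t=np.array(t,float);t/=np.linalg.norm(t);x=np.array(jx,float);x-=t*(x@t);x/=np.linalg.norm(x)
    return Ro.from_matrix(np.stack([x,t,np.cross(x,t)],1))
def go(grasp,t,jx,depth=None,s=None):
    """print slide(cm)/rotvec from current to put grasp point at 'grasp'"""
    s=s or manip.sense();d=manip.grip_depth if depth is None else depth
    t=np.array(t,float);t/=np.linalg.norm(t);tcp=np.array(grasp)+t*d
    for sg in(1,-1):
        R=Rt(t,sg*np.array(jx));rv=(R*Rq(s["tcp_rot"]).inv()).as_rotvec()
        print("sg",sg,"slide",np.round((tcp-s["eef_pos"])*100,2).tolist(),"rot",np.round(rv,3).tolist(),"deg",round(np.degrees(np.linalg.norm(rv)),1))
def st():
    s=manip.sense();R=Rq(s["tcp_rot"]).as_matrix()
    print("t",round(s["time"],2),"tcp",np.round(s["eef_pos"],4),"dir",np.round(R[:,1],3),"jaw",np.round(R[:,0],3),"F",np.round(s["contact_force"],2),"w",round(s["grip_width"],3),"q",np.round(s["joint_positions"],2));return s
E
python3 - <<'E'
from h import *
st();print(manip.grip_depth)
for p in [(361,207),(366,240)]: print(onz("top",p,.02))
for p in [(457,180),(440,135),(330,235),(265,253)]: print(onz("top",p,.02))
t=np.array([-.195,.68,-.707])
g=np.array([.4833,-.2889,.031])
go(g-t*.09,t,(.961,.276,0)); go(g,t,(.961,.276,0))
E
```

```text
t 1.0 tcp [ 0.2712 -0.5631  0.2226] dir [ 0. -0. -1.] jaw [ 0.434 -0.901  0.   ] F [ 0.26 -0.34 -0.04] w 1.002 q [ 1.1   0.33 -0.06  1.46  0.02  1.35 -0.09]
0.0187
[ 0.49557417 -0.14759793  0.02      ]
[ 0.40298881 -0.16264078  0.02      ]
[ 0.58193824 -0.42164106  0.02      ]
[ 0.71459831 -0.37533079  0.02      ]
[ 0.41405551 -0.06238316  0.02      ]
[0.35872058 0.1157984  0.02      ]
sg 1 slide [22.6, 22.58, -14.12] rot [0.776, -0.348, 1.324] deg 90.2
sg -1 slide [22.6, 22.58, -14.12] rot [0.364, 0.811, -1.64] deg 106.9
sg 1 slide [20.85, 28.7, -20.48] rot [0.776, -0.348, 1.324] deg 90.2
sg -1 slide [20.85, 28.7, -20.48] rot [0.364, 0.811, -1.64] deg 106.9
```

Emit:
move_arm:
  hand: [0, 0, 0, 0, 0, 0, 0, 0, 0, 0]
  slide:
    - [2.3, 2.3, 0]
    - [4.6, 4.6, 0]
    - [6.9, 6.8, 0]
    - [9.2, 9.1, -0.5]
    - [11.4, 11.4, -1]
    - [13.7, 13.7, -1.5]
    - [16, 16, -2]
    - [18.3, 18.3, -3]
    - [20.5, 20.5, -4]
    - [22.6, 22.6, -5]
  rot:
    - [0.078, -0.035, 0.132]
    - [0.155, -0.07, 0.265]
    - [0.233, -0.104, 0.397]
    - [0.31, -0.139, 0.53]
    - [0.388, -0.174, 0.662]
    - [0.466, -0.209, 0.794]
    - [0.543, -0.244, 0.927]
    - [0.621, -0.278, 1.059]
    - [0.698, -0.313, 1.192]
    - [0.74, -0.332, 1.262]

```text
time: 2.0
eef_pos: [0.4977, -0.3369, 0.1723]
tcp_rot: [0.912, -0.395, -0.034, 0.106]
contact_force: [1.2, -0.2, -0.3]
grip_width: 1.001
```

```bash
python3 - <<'E'
from h import *
st()
t=np.array([-.195,.68,-.707])
g=np.array([.4833,-.2889,.031])
go(g-t*.09,t,(.961,.276,0)); go(g,t,(.961,.276,0))
E
```

```text
t 2.0 tcp [ 0.4977 -0.3369  0.1723] dir [-0.166  0.666 -0.727] jaw [ 0.975  0.219 -0.022] F [ 1.16 -0.2  -0.34] w 1.001 q [ 0.96  0.85 -0.41  1.02 -0.19  1.89  0.79]
sg 1 slide [-0.05, -0.05, -9.09] rot [0.034, -0.014, 0.058] deg 3.9
sg -1 slide [-0.05, -0.05, -9.09] rot [-0.556, 2.077, -2.211] deg 176.7
sg 1 slide [-1.81, 6.07, -15.45] rot [0.034, -0.014, 0.058] deg 3.9
sg -1 slide [-1.81, 6.07, -15.45] rot [-0.556, 2.077, -2.211] deg 176.7
```

Emit:
move_arm:
  hand: [0, 0, 0, 0, 0, 0, 0, 0, 0, 0]
  slide:
    - [0, 0, -2]
    - [0, 0, -4]
    - [0, 0, -6]
    - [0, 0, -8]
    - [0, 0, -9]
    - [-0.5, 1.5, -10.7]
    - [-0.9, 3, -12.3]
    - [-1.4, 4.5, -13.8]
    - [-1.8, 6.1, -15.4]
    - [-1.8, 6.1, -15.4]
  rot:
    - [0.034, -0.014, 0.058]
    - [0.034, -0.014, 0.058]
    - [0.034, -0.014, 0.058]
    - [0.034, -0.014, 0.058]
    - [0.034, -0.014, 0.058]
    - [0.034, -0.014, 0.058]
    - [0.034, -0.014, 0.058]
    - [0.034, -0.014, 0.058]
    - [0.034, -0.014, 0.058]
    - [0.034, -0.014, 0.058]

```text
time: 3.0
eef_pos: [0.4784, -0.2741, 0.0173]
tcp_rot: [0.915, -0.378, -0.052, 0.129]
contact_force: [0.1, -0.1, 0.8]
grip_width: 0.996
```

```bash
python3 - <<'E'
from h import *
st()
t=np.array([-.195,.68,-.707])
g=np.array([.4833,-.2889,.031])
go(g,t,(.961,.276,0))
a=vision.read_camera("top")[170:250,370:450];b=vision.read_camera("scene")[200:280,220:300]
cv2.imwrite("pics/g1.png",np.hstack([cv2.resize(i,(400,400),interpolation=2) for i in(a,b)]))
E
```

```text
t 3.0 tcp [ 0.4784 -0.2741  0.0173] dir [-0.197  0.681 -0.705] jaw [ 0.961  0.276 -0.002] F [ 0.11 -0.09  0.8 ] w 0.996 q [ 0.95  0.93 -0.43  1.27 -0.15  1.62  0.9 ]
sg 1 slide [0.12, -0.21, 0.05] rot [-0.002, -0.003, -0.0] deg 0.2
sg -1 slide [0.12, -0.21, 0.05] rot [-0.616, 2.137, -2.217] deg 179.9
```

View pics/g1.png

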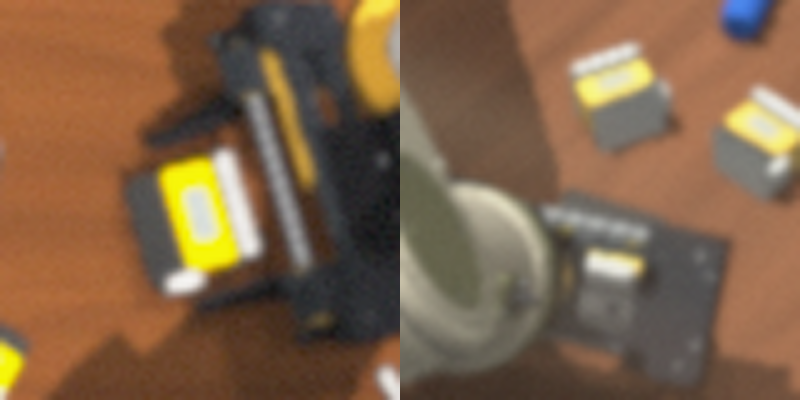

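The picture shows the open fingers straddling the nose and tail ends, with the tail finger's tip over the heel. I back off 7 mm along the tool so that the tip clears it, then close.

Emit:
move_arm:
  hand: [0, 0, 0, 1, 1, 1, 1, 1, 1, 1]
  slide:
    - [0.2, -0.65, 0.5]
    - [0.2, -0.65, 0.5]
    - [0.2, -0.65, 0.5]
    - [0.2, -0.65, 0.5]
    - [0.2, -0.65, 0.5]
    - [0.2, -0.65, 0.5]
    - [0.2, -0.65, 0.5]
    - [0.2, -0.65, 0.5]
    - [0.2, -0.65, 0.5]
    - [0.2, -0.65, 0.5]
  rot:
    - [0, 0, 0]
    - [0, 0, 0]
    - [0, 0, 0]
    - [0, 0, 0]
    - [0, 0, 0]
    - [0, 0, 0]
    - [0, 0, 0]
    - [0, 0, 0]
    - [0, 0, 0]
    - [0, 0, 0]

```text
time: 4.1
eef_pos: [0.4816, -0.2832, 0.024]
tcp_rot: [0.915, -0.379, -0.053, 0.128]
contact_force: [-1.2, 1.1, 0.6]
grip_width: 0.663
```

```bash
python3 - <<'E'
from h import *
s=st()
print("opening mm",s["grip_width"]*87)
a=vision.read_camera("top")[170:250,370:450]
cv2.imwrite("pics/g2.png",cv2.resize(a,(560,560),interpolation=2))
# plan: rotate -90 about rest x (jaw), then yaw to 93.7
j=Rq(s["tcp_rot"]).as_matrix()[:,0]; j[2]=0;j/=np.linalg.norm(j)
yaw=np.radians(93.7)-np.arctan2(j[1],j[0])
R=Ro.from_rotvec([0,0,yaw])*Ro.from_rotvec(-np.pi/2*j)
print("total rotvec",R.as_rotvec(),np.degrees(R.magnitude()))
np.save("R1.npy",R.as_matrix())
E
```

```text
t 4.1 tcp [ 0.4816 -0.2832  0.024 ] dir [-0.195  0.68  -0.707] jaw [ 0.962  0.275 -0.   ] F [-1.24  1.08  0.57] w 0.663 q [ 0.95  0.93 -0.42  1.24 -0.15  1.64  0.9 ]
opening mm 57.690009908161045
total rotvec [-0.96399947 -1.36782997  1.05025936] 113.19793815241327
```

View pics/g2.png

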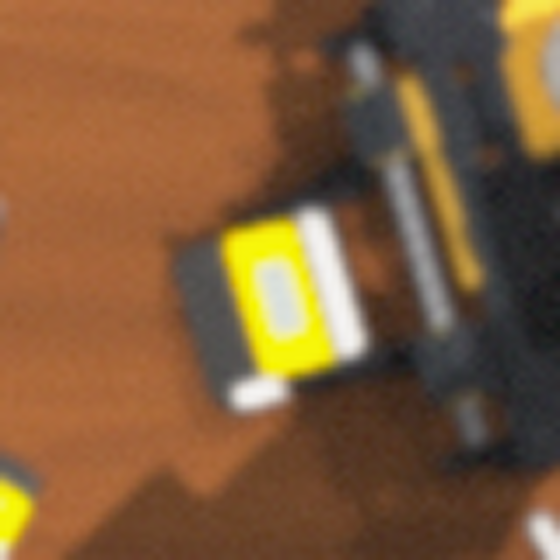

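Holding the rest at 57.7 mm opening. Now lift and turn it upright, with the nose toward the machine's x.

Emit:
move_arm:
  hand: [1, 1, 1, 1, 1, 1, 1, 1, 1, 1]
  slide:
    - [0, 0, 3]
    - [0, 0, 6]
    - [0.5, 0.5, 9]
    - [1, 1, 12]
    - [1.5, 1.5, 12]
    - [2, 2, 12]
    - [2.5, 2.5, 12]
    - [3, 2.8, 12]
    - [3, 2.8, 12]
    - [3, 2.8, 12]
  rot:
    - [0, 0, 0]
    - [0, 0, 0]
    - [-0.068, -0.097, 0.074]
    - [-0.136, -0.193, 0.148]
    - [-0.2, -0.284, 0.218]
    - [-0.268, -0.38, 0.292]
    - [-0.336, -0.477, 0.366]
    - [-0.4, -0.568, 0.436]
    - [-0.468, -0.664, 0.51]
    - [-0.52, -0.738, 0.567]

```text
time: 5.15
eef_pos: [0.5114, -0.2545, 0.1439]
tcp_rot: [0.639, -0.585, -0.44, 0.239]
contact_force: [0.1, -0.5, -3.1]
grip_width: 0.662
```

```bash
python3 - <<'E'
from h import *
s=st()
R0=Rt((-.195,.68,-.707),(.962,.275,0)); R1=Ro.from_matrix(np.load("R1.npy"))*R0
rv=(R1*Rq(s["tcp_rot"]).inv()).as_rotvec();print(rv,np.degrees(np.linalg.norm(rv)),R1.as_matrix())
print((np.array([.512,-.255,.035])-s["eef_pos"])*100)
E
```

```text
t 5.15 tcp [ 0.5114 -0.2545  0.1439] dir [ 0.209  0.202 -0.957] jaw [0.499 0.819 0.282] F [ 0.08 -0.51 -3.12] w 0.662 q [ 1.14  0.31 -0.68  1.76 -0.11  1.05  1.55]
[-0.4398966  -0.62675572  0.47984375] 51.775282040967234 [[-6.41163712e-02  7.05470134e-01 -7.05833536e-01]
 [ 9.97942318e-01  4.49929006e-02 -4.56811568e-02]
 [-4.69193691e-04 -7.07310065e-01 -7.06903283e-01]]
[  0.06351344  -0.04986159 -10.8905582 ]
```

Emit:
move_arm:
  hand: [1, 1, 1, 1, 1, 1, 1, 1, 1, 1]
  slide:
    - [0, 0, 0]
    - [0, 0, 0]
    - [0, 0, 0]
    - [0, 0, 0]
    - [0, 0, -2]
    - [0, 0, -4]
    - [0, 0, -6]
    - [0, 0, -7]
    - [0, 0, -8]
    - [0, 0, -8]
  rot:
    - [-0.06, -0.09, 0.07]
    - [-0.13, -0.18, 0.14]
    - [-0.19, -0.27, 0.21]
    - [-0.25, -0.36, 0.28]
    - [-0.31, -0.45, 0.34]
    - [-0.38, -0.54, 0.41]
    - [-0.44, -0.627, 0.48]
    - [-0.44, -0.627, 0.48]
    - [-0.44, -0.627, 0.48]
    - [-0.44, -0.627, 0.48]

```text
time: 6.15
eef_pos: [0.5094, -0.2532, 0.0617]
tcp_rot: [-0.264, 0.631, 0.674, -0.277]
contact_force: [-0.6, -0.2, -4.4]
grip_width: 0.667
```

```bash
python3 - <<'E'
from h import *
s=st()
R0=Rt((-.195,.68,-.707),(.962,.275,0)); R1=Ro.from_matrix(np.load("R1.npy"))*R0
rv=(R1*Rq(s["tcp_rot"]).inv()).as_rotvec();print(rv)
a=vision.read_camera("top")[170:250,350:430];b=vision.read_camera("scene")[200:280,220:300]
cv2.imwrite("pics/g3.png",np.hstack([cv2.resize(i,(400,400),interpolation=2) for i in(a,b)]))
E
```

```text
t 6.15 tcp [ 0.5094 -0.2532  0.0617] dir [ 0.706  0.049 -0.707] jaw [-0.063  0.998  0.006] F [-0.56 -0.24 -4.39] w 0.667 q [ 1.91  0.56 -1.32  2.27 -0.18  0.15  2.59]
[-6.65364725e-03  7.79433028e-05  9.06958965e-04]
```

View pics/g3.png

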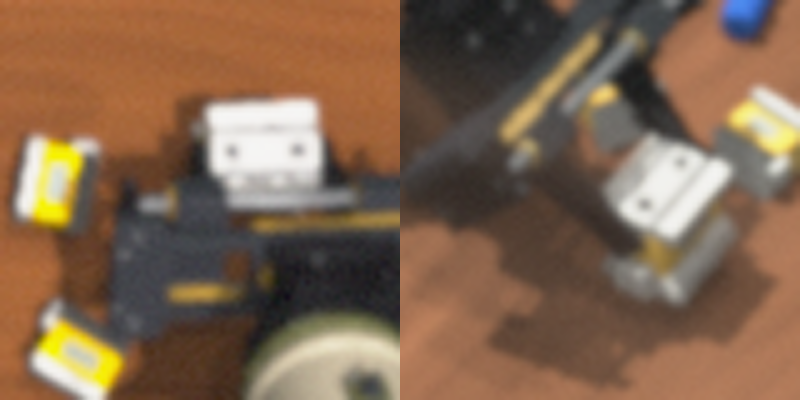

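The picture shows the rest upright in the gripper, with table plate up and foot down. Joints 7 and 3 are near their ranges, so I turn it back about the vertical by 0.7 rad and move out a little before setting it down.

Emit:
move_arm:
  hand: [1, 1, 1, 1, 1, 1, 1, 1, 1, 1]
  slide:
    - [0.7, -0.4, 0]
    - [1.4, -0.8, 0]
    - [2.1, -1.2, 0]
    - [2.8, -1.6, 0]
    - [3.5, -2, 0]
    - [4, -2.5, 0]
    - [4, -2.5, -0.5]
    - [4, -2.5, -1]
    - [4, -2.5, -1.5]
    - [4, -2.5, -2]
  rot:
    - [0, 0, -0.1]
    - [0, 0, -0.2]
    - [0, 0, -0.3]
    - [0, 0, -0.4]
    - [-0.002, 0, -0.5]
    - [-0.004, 0, -0.6]
    - [-0.006, 0, -0.7]
    - [-0.006, 0, -0.7]
    - [-0.006, 0, -0.7]
    - [-0.006, 0, -0.7]

```text
time: 7.25
eef_pos: [0.5296, -0.2713, 0.0317]
tcp_rot: [-0.371, 0.727, 0.518, -0.254]
contact_force: [-7.5, 2.5, 19.0]
grip_width: 0.663
```

```bash
python3 - <<'E'
from h import *
s=st()
a=vision.read_camera("top")[170:250,360:440];b=vision.read_camera("scene")[200:280,220:300]
cv2.imwrite("pics/g4.png",np.hstack([cv2.resize(i,(400,400),interpolation=2) for i in(a,b)]))
E
```

```text
t 7.25 tcp [ 0.5296 -0.2713  0.0317] dir [ 0.564 -0.187 -0.804] jaw [0.334 0.943 0.015] F [-7.47  2.5  19.03] w 0.663 q [ 0.53  0.19 -0.1   2.28 -0.95  0.07  2.6 ]
```

View pics/g4.png

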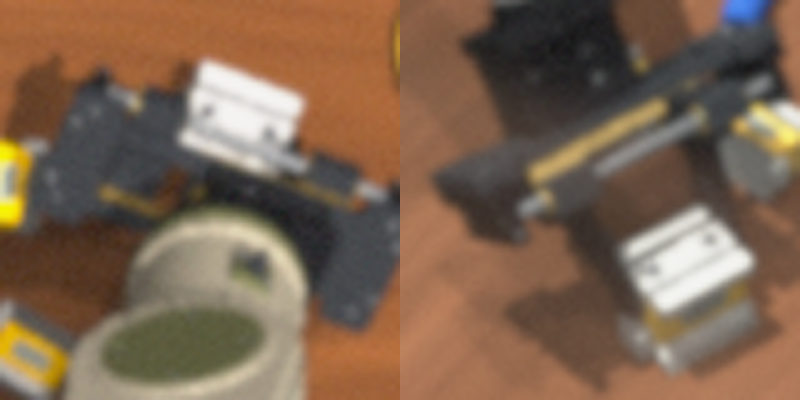

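The arm ran into its wrist limits (q6 0.07, q7 2.6) and the foot presses on the bench with 19 N, tilted about 8°. I ease the pressure and then let go, so the rest settles on its wide foot.

Emit:
move_arm:
  hand: [1, 1, 1, 1, 0.3, 0, 0, 0, 0, 0]
  slide:
    - [0, 0, 0.1]
    - [0, 0, 0.2]
    - [0, 0, 0.3]
    - [0, 0, 0.3]
    - [0, 0, 0.3]
    - [0, 0, 0.3]
    - [0, 0, 0.3]
    - [0, 0, 0.3]
    - [0, 0, 0.3]
    - [0, 0, 0.3]
  rot:
    - [0, 0, 0]
    - [0, 0, 0]
    - [0, 0, 0]
    - [0, 0, 0]
    - [0, 0, 0]
    - [0, 0, 0]
    - [0, 0, 0]
    - [0, 0, 0]
    - [0, 0, 0]
    - [0, 0, 0]

```text
time: 8.35
eef_pos: [0.5308, -0.2692, 0.0342]
tcp_rot: [-0.371, 0.726, 0.519, -0.256]
contact_force: [0.1, 1.4, -0.9]
grip_width: 0.979
```

```bash
python3 - <<'E'
from h import *
s=st()
a=vision.read_camera("top")[170:250,360:440];b=vision.read_camera("scene")[200:280,220:300]
cv2.imwrite("pics/g5.png",np.hstack([cv2.resize(i,(400,400),interpolation=2) for i in(a,b)]))
E
```

```text
t 8.35 tcp [ 0.5308 -0.2692  0.0342] dir [ 0.565 -0.185 -0.804] jaw [0.33  0.944 0.014] F [ 0.14  1.39 -0.89] w 0.979 q [ 0.49  0.18 -0.06  2.28 -0.93  0.08  2.57]
```

View pics/g5.png

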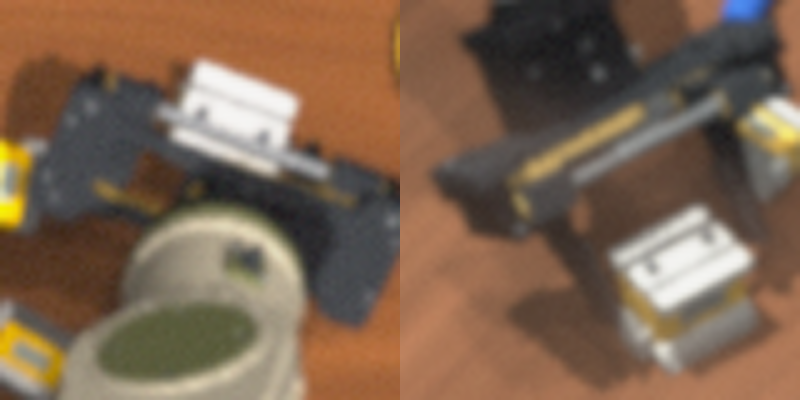

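Emit:
move_arm:
  hand: [0, 0, 0, 0, 0, 0, 0, 0, 0, 0]
  slide:
    - [0, 0, 1]
    - [0, 0, 2.5]
    - [0, 0, 4]
    - [0, 0, 6]
    - [0, 0, 8]
    - [0, 0, 10]
    - [0, 0, 12]
    - [0, 0, 14]
    - [0, 0, 16]
    - [0, 0, 16]
  rot:
    - [0, 0, 0]
    - [0, 0, 0]
    - [0, 0, 0]
    - [0, 0, 0]
    - [0, 0, 0]
    - [0, 0, 0]
    - [0, 0, 0]
    - [0, 0, 0]
    - [0, 0, 0]
    - [0, 0, 0]

```text
time: 9.45
eef_pos: [0.5321, -0.2698, 0.1975]
tcp_rot: [-0.369, 0.727, 0.52, -0.254]
contact_force: [0.4, 0.1, -0.2]
grip_width: 0.999
```

```bash
python3 - <<'E'
from h import *
s=st()
go((.53,-.27,.22),(0,0,-1),(.94,-.33,0))
A=vision.read_camera("top");B=vision.read_camera("scene")
cv2.imwrite("pics/top6.png",A);cv2.imwrite("pics/scene6.png",B)
a=A[170:250,360:440];b=B[200:280,220:300]
cv2.imwrite("pics/g6.png",np.hstack([cv2.resize(i,(400,400),interpolation=2) for i in(a,b)]))
E
```

```text
t 9.45 tcp [ 0.5321 -0.2698  0.1975] dir [ 0.568 -0.186 -0.801] jaw [0.33  0.944 0.015] F [ 0.44  0.15 -0.21] w 0.999 q [ 0.05 -0.14  0.36  2.17 -0.04  0.46  1.68]
sg 1 slide [-0.21, -0.02, 0.38] rot [0.632, 0.322, -1.509] deg 95.5
sg -1 slide [-0.21, -0.02, 0.38] rot [-0.322, 0.633, 1.515] deg 95.9
```

View pics/g6.png

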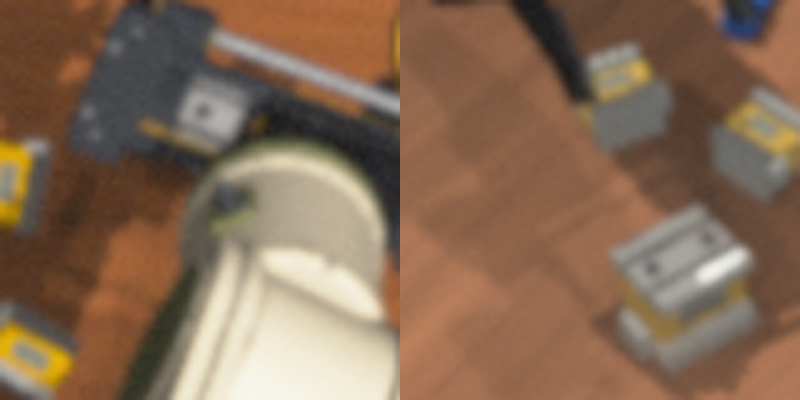

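Emit:
move_arm:
  hand: [0, 0, 0, 0, 0, 0, 0, 0, 0, 0]
  slide:
    - [0, 2, 1]
    - [0, 5, 2]
    - [-1, 8, 3]
    - [-2, 11, 4]
    - [-3, 14, 5]
    - [-4, 17, 6]
    - [-4, 19, 6]
    - [-4, 20, 6]
    - [-4, 20, 6]
    - [-4, 20, 6]
  rot:
    - [0.06, 0.03, -0.14]
    - [0.11, 0.06, -0.27]
    - [0.17, 0.09, -0.41]
    - [0.23, 0.12, -0.55]
    - [0.29, 0.15, -0.68]
    - [0.34, 0.17, -0.82]
    - [0.4, 0.2, -0.96]
    - [0.46, 0.23, -1.09]
    - [0.52, 0.26, -1.23]
    - [0.57, 0.29, -1.36]

```text
time: 10.55
eef_pos: [0.4905, -0.0681, 0.2525]
tcp_rot: [-0.664, 0.746, 0.027, 0.036]
contact_force: [0.3, 0.1, 1.0]
grip_width: 1.0
```

```bash
python3 - <<'E'
from h import *
s=st()
A=vision.read_camera("top");B=vision.read_camera("scene")
cv2.imwrite("pics/top7.png",A);cv2.imwrite("pics/scene7.png",B)
a=A[170:250,360:440];b=B[210:290,240:320]
cv2.imwrite("pics/g7.png",np.hstack([cv2.resize(i,(400,400),interpolation=2) for i in(a,b)]))
E
```

```text
t 10.55 tcp [ 0.4905 -0.0681  0.2525] dir [ 0.088 -0.115 -0.989] jaw [ 0.996 -0.007  0.09 ] F [0.29 0.09 1.04] w 1.0 q [ 0.11 -0.04 -0.15  1.83  0.12  1.27 -0.08]
```

View pics/g7.png

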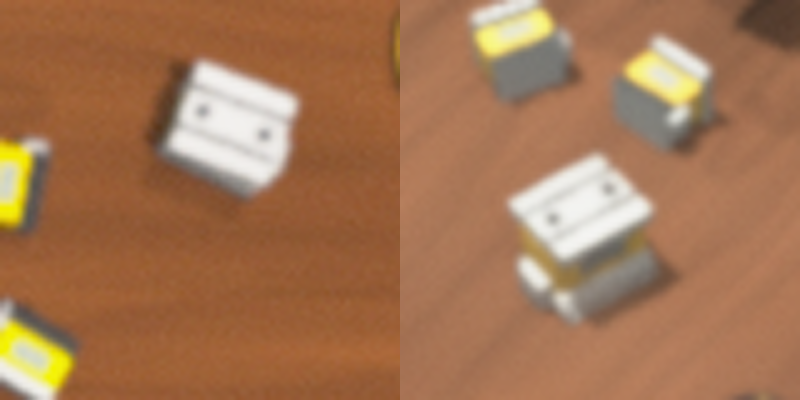

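View pics/scene7.png

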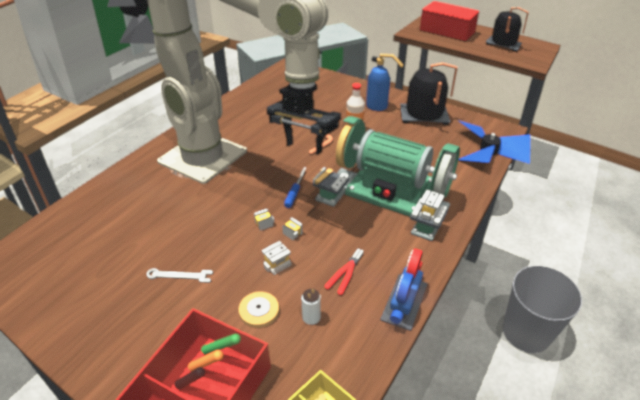

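The rest stands upright on its foot (scene crop, plate at about (277,250)), and the fingers are well away. Now I measure its plate.

```bash
python3 - <<'E'
from h import *
I={"top":cv2.imread("pics/top7.png"),"scene":cv2.imread("pics/scene7.png")}
T=lambda p:(360+p[0]/5-.4,170+p[1]/5-.4); S=lambda p:(240+(p[0]-400)/5-.4,210+p[1]/5-.4)
def isect(a,b,c,d):
    A=np.stack([b-a,-(d-c)],1);s=np.linalg.solve(A,c-a);return a+s[0]*(b-a)
for c,f,q in(("scene",S,[(598,155),(652,208),(562,262),(508,205)]),("top",T,[(197,60),(298,98),(280,160),(174,133)])):
    L=[]
    for i in range(4):
        p,r,s,o=edge(I[c],f(q[i]),f(q[(i+1)%4]),half=1.6)
        P,Q=onz(c,p,.054)[:2],onz(c,r,.054)[:2];L.append((P,Q));d=Q-P
        print(c,i,"ang %.1f len %.1f s %.2f"%(np.degrees(np.arctan2(d[1],d[0])),1e3*np.linalg.norm(d),s))
    C=[isect(*L[i-1],*L[i]) for i in range(4)]
    print("corners",np.round(C,4).tolist(),"centre",np.round(np.mean(C,0),4),"sides",[round(1e3*np.linalg.norm(C[i]-C[i-1]),1) for i in range(4)])
for c in I: print(c,[(np.round(d["point"],1).tolist(),round(d["p"],2),np.round(onz(c,d["point"],0.0)[:2],3)) for d in models.mark_of(c,"rest")])
E
```

```text
scene 0 ang -19.5 len 50.3 s 0.10
scene 1 ang -110.0 len 58.7 s 0.06
scene 2 ang 161.2 len 51.3 s 0.06
scene 3 ang 71.2 len 59.1 s 0.05
corners [[0.5161, -0.2315], [0.5683, -0.25], [0.548, -0.3061], [0.4966, -0.2886]] centre [ 0.5322 -0.269 ] sides [np.float64(60.3), np.float64(55.4), np.float64(59.7), np.float64(54.2)]
top 0 ang -110.0 len 59.5 s 0.05
top 1 ang 167.5 len 36.7 s 0.18
top 2 ang 72.4 len 60.3 s 0.35
top 3 ang -19.5 len 43.7 s 0.09
corners [[0.565, -0.2497], [0.5449, -0.305], [0.5053, -0.2962], [0.5246, -0.2354]] centre [ 0.5349 -0.2716] sides [np.float64(42.9), np.float64(58.9), np.float64(40.6), np.float64(63.8)]
top [([400.8, 196.3], 0.81, array([ 0.534, -0.263])), ([371.8, 233.2], 0.73, array([ 0.425, -0.181])), ([370.2, 211.1], 0.54, array([ 0.488, -0.176])), ([205.1, 263.9], 0.48, array([0.325, 0.284])), ([436.9, 141.0], 0.35, array([ 0.702, -0.371]))]
scene [([263.1, 222.4], 0.81, array([ 0.399, -0.156])), ([286.8, 230.4], 0.79, array([ 0.478, -0.146])), ([274.9, 262.8], 0.68, array([ 0.524, -0.268]))]
```

```bash
python3 - <<'E'
from h import *
u=np.array([np.cos(np.radians(70.4)),np.sin(np.radians(70.4))])
t=[*(u*np.sin(.3)),-np.cos(.3)]; j=[u[1],-u[0],0]
g=np.array([.5288,-.2737,.048])
go(g-.1*np.array(t),t,j);go(g,t,j)
E
```

```text
sg 1 slide [3.03, -22.72, -12.7] rot [0.43, 0.018, -0.318] deg 30.7
sg -1 slide [3.03, -22.72, -12.7] rot [-0.172, -0.23, 2.778] deg 160.0
sg 1 slide [4.02, -19.94, -22.25] rot [0.43, 0.018, -0.318] deg 30.7
sg -1 slide [4.02, -19.94, -22.25] rot [-0.172, -0.23, 2.778] deg 160.0
```

Emit:
move_arm:
  hand: [0, 0, 0, 0, 0, 0, 0, 0, 0, 0]
  slide:
    - [0.6, -4, 0]
    - [1.2, -8, 0]
    - [1.8, -12, -1]
    - [2.4, -16, -3]
    - [2.8, -20, -6]
    - [3, -22.7, -9]
    - [3, -22.7, -12]
    - [3, -22.7, -12.7]
    - [3, -22.7, -12.7]
    - [3, -22.7, -12.7]
  rot:
    - [0.1, 0, -0.07]
    - [0.2, 0.01, -0.15]
    - [0.3, 0.01, -0.22]
    - [0.4, 0.02, -0.3]
    - [0.43, 0.018, -0.318]
    - [0.43, 0.018, -0.318]
    - [0.43, 0.018, -0.318]
    - [0.43, 0.018, -0.318]
    - [0.43, 0.018, -0.318]
    - [0.43, 0.018, -0.318]

```text
time: 11.75
eef_pos: [0.5214, -0.2953, 0.1275]
tcp_rot: [0.793, -0.585, 0.099, -0.137]
contact_force: [0.9, -0.2, 1.7]
grip_width: 1.003
```

```bash
python3 - <<'E'
from h import *
s=st()
u=np.array([np.cos(np.radians(70.4)),np.sin(np.radians(70.4))])
t=[*(u*np.sin(.3)),-np.cos(.3)]; j=[u[1],-u[0],0]
g=np.array([.5288,-.2737,.048])
go(g,t,j)
E
```

```text
t 11.75 tcp [ 0.5214 -0.2953  0.1275] dir [ 0.101  0.278 -0.955] jaw [ 0.943 -0.333  0.003] F [ 0.93 -0.18  1.75] w 1.003 q [ 0.48  0.41  0.16  1.6  -0.37  1.24  0.43]
sg 1 slide [0.93, 2.68, -9.73] rot [0.001, 0.003, -0.002] deg 0.2
sg -1 slide [0.93, 2.68, -9.73] rot [-0.314, -0.873, 2.998] deg 179.8
```

Emit:
move_arm:
  hand: [0, 0, 0, 0, 0, 0, 0, 1, 1, 1]
  slide:
    - [0.2, 0.5, -2]
    - [0.4, 1.1, -4]
    - [0.6, 1.6, -6]
    - [0.7, 2.1, -7.6]
    - [0.9, 2.5, -9]
    - [0.9, 2.7, -9.7]
    - [0.9, 2.7, -9.7]
    - [0.9, 2.7, -9.7]
    - [0.9, 2.7, -9.7]
    - [0.9, 2.7, -9.7]
  rot:
    - [0, 0, 0]
    - [0, 0, 0]
    - [0, 0, 0]
    - [0, 0, 0]
    - [0, 0, 0]
    - [0, 0, 0]
    - [0, 0, 0]
    - [0, 0, 0]
    - [0, 0, 0]
    - [0, 0, 0]

```text
time: 12.75
eef_pos: [0.5307, -0.2689, 0.0312]
tcp_rot: [0.793, -0.585, 0.099, -0.137]
contact_force: [0.3, 0.5, 0.5]
grip_width: 0.81
```

Emit:
move_arm:
  hand: [1, 1, 1, 1, 1, 1, 1, 1, 1, 1]
  slide:
    - [0, 0, 0]
    - [0, 0, 0]
    - [0, 0, 0]
    - [0, 0, 0]
    - [0, 0, 0]
    - [0, 0, 0.5]
    - [0, 0, 1]
    - [0, 0, 2]
    - [0, 0, 3]
    - [0, 0, 3]
  rot:
    - [0, 0, 0]
    - [0, 0, 0]
    - [0, 0, 0]
    - [0, 0, 0]
    - [0, 0, 0]
    - [0, 0, 0]
    - [0, 0, 0]
    - [0, 0, 0]
    - [0, 0, 0]
    - [0, 0, 0]

```text
time: 13.75
eef_pos: [0.5317, -0.2695, 0.0632]
tcp_rot: [0.793, -0.586, 0.098, -0.138]
contact_force: [0.9, 0.6, -4.1]
grip_width: 0.594
```

```bash
python3 - <<'E'
from h import *
s=st();print(s["grip_width"]*87)
a=vision.read_camera("top")[170:250,360:440];b=vision.read_camera("scene")[190:290,240:340]
cv2.imwrite("pics/g8.png",np.hstack([cv2.resize(i,(400,400),interpolation=2) for i in(a,b)]))
E
```

```text
t 13.75 tcp [ 0.5317 -0.2695  0.0632] dir [ 0.105  0.276 -0.956] jaw [ 0.943 -0.333  0.007] F [ 0.94  0.6  -4.09] w 0.594 q [ 0.46  0.46  0.13  1.68 -0.4   1.11  0.44]
51.71236150601948
```

View pics/g8.png

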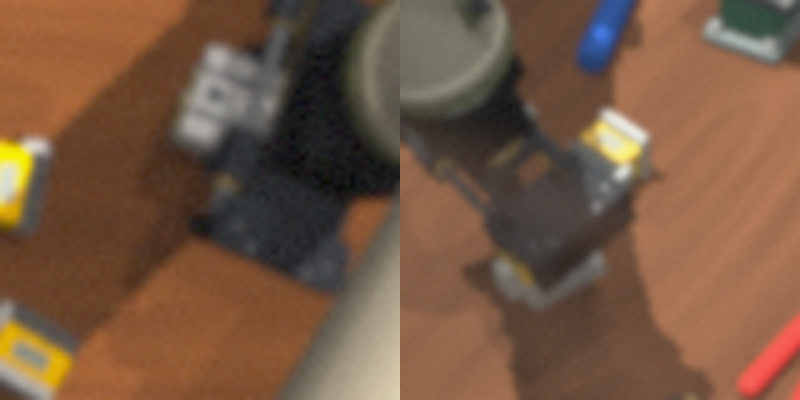

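Emit:
move_arm:
  hand: [1, 1, 1, 1, 1, 1, 1, 1, 1, 1]
  slide:
    - [0, 0, 2]
    - [0, 1, 4]
    - [-0.3, 4, 6]
    - [-0.7, 8, 6]
    - [-1.1, 12, 6]
    - [-1.5, 16, 6]
    - [-1.9, 19, 6]
    - [-2.3, 21, 6]
    - [-2.3, 21, 5]
    - [-2.3, 21, 5]
  rot:
    - [0, 0, 0]
    - [0, 0, 0.05]
    - [0, 0, 0.1]
    - [0, 0, 0.15]
    - [0, 0, 0.2]
    - [0, 0, 0.25]
    - [0, 0, 0.3]
    - [0, 0, 0.36]
    - [0, 0, 0.407]
    - [0, 0, 0.407]

```text
time: 14.85
eef_pos: [0.5073, -0.0588, 0.1105]
tcp_rot: [0.804, -0.593, -0.022, 0.027]
contact_force: [-0.7, -1.0, -4.4]
grip_width: 0.597
```

```bash
python3 - <<'E'
from h import *
s=st()
A=vision.read_camera("top");B=vision.read_camera("scene")
cv2.imwrite("pics/top9.png",A);cv2.imwrite("pics/scene9.png",B)
a=A[160:240,250:350];b=B[130:230,280:380]
cv2.imwrite("pics/g9.png",np.hstack([cv2.resize(i,(400,400),interpolation=2) for i in(a,b)]))
um=np.array([np.cos(np.radians(93.7)),np.sin(np.radians(93.7)),0])
t=um*np.sin(.3)+[0,0,-np.cos(.3)];j=[um[1],-um[0],0]
seat=np.array([.5027,.060,0])
go(seat-.095*um+[0,0,.0307+.0665],t,j,depth=0)
E
```

```text
t 14.85 tcp [ 0.5073 -0.0588  0.1105] dir [-0.018  0.295 -0.955] jaw [0.998 0.069 0.003] F [-0.74 -0.99 -4.44] w 0.597 q [ 0.24  0.25 -0.02  1.84 -0.31  1.15  0.43]
sg 1 slide [0.11, 2.51, -1.41] rot [0.0, 0.004, -0.001] deg 0.2
sg -1 slide [0.11, 2.51, -1.41] rot [0.054, -0.925, 3.0] deg 179.9
```

View pics/g9.png

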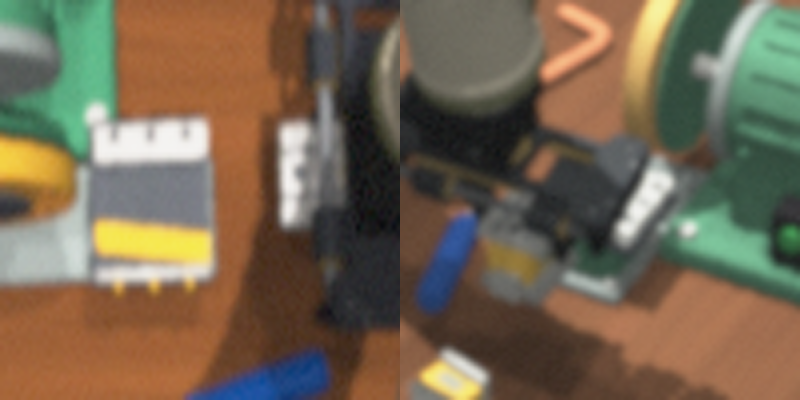

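```bash
python3 - <<'E'
from h import *
I=cv2.imread("pics/top9.png")
T=lambda p:(250+p[0]/4-.4,160+p[1]/5-.4)
for n,a,b in(("nose",(281,128),(281,220)),("far",(285,121),(310,122)),("near",(285,228),(310,228))):
    p,r,s,o=edge(I,T(a),T(b),half=1.6);P,Q=onz("top",p,.134),onz("top",r,.134);print(n,P[:2],Q[:2],s)
um=np.array([np.cos(np.radians(93.7)),np.sin(np.radians(93.7)),0]);ym=np.array([-um[1],um[0],0])
o=np.array([.5073,-.0588,.134])
print("expected nose corners",o+.029*um-.026*ym,o+.029*um+.026*ym)
E
```

```text
nose [ 0.52959012 -0.02800227] [ 0.48101427 -0.03024563] 0.06599727578122602
far [ 0.53257435 -0.03164253] [ 0.5336686  -0.04791605] 0.12170445146790393
near [ 0.47859047 -0.03309034] [ 0.47843536 -0.0492335 ] 0.052494603403892066
expected nose corners [ 0.53137437 -0.02818261  0.134     ] [ 0.47948276 -0.03153829  0.134     ]
```

Emit:
move_arm:
  hand: [1, 1, 1, 1, 1, 1, 1, 1, 1, 1]
  slide:
    - [-0.1, 0.5, -0.3]
    - [-0.2, 1, -0.6]
    - [-0.3, 1.5, -0.9]
    - [-0.37, 2, -1.1]
    - [-0.37, 2.37, -1.3]
    - [-0.37, 2.37, -1.3]
    - [-0.37, 2.37, -1.3]
    - [-0.37, 2.37, -1.3]
    - [-0.37, 2.37, -1.3]
    - [-0.37, 2.37, -1.3]
  rot:
    - [0, 0, 0]
    - [0, 0.004, 0]
    - [0, 0.004, 0]
    - [0, 0.004, 0]
    - [0, 0.004, 0]
    - [0, 0.004, 0]
    - [0, 0.004, 0]
    - [0, 0.004, 0]
    - [0, 0.004, 0]
    - [0, 0.004, 0]

```text
time: 15.95
eef_pos: [0.5041, -0.0364, 0.0984]
tcp_rot: [0.804, -0.593, -0.019, 0.026]
contact_force: [1.1, 0.1, -3.9]
grip_width: 0.588
```

```bash
cat >> h.py <<'E'
um=np.array([np.cos(np.radians(93.7)),np.sin(np.radians(93.7)),0]);ym=np.array([-um[1],um[0],0])
seat=np.array([.502,.060,0])
def rel(p): p=np.array(p)-seat; return np.round(np.array([p@um,p@ym,p[2]-.0307-.065])*1e3,1)
def way(x,y,z):
    s=manip.sense();w=seat+um*x/1e3+ym*y/1e3+[0,0,.0957+z/1e3];return np.round((w-s["eef_pos"])*100,2).tolist()
E
python3 - <<'E'
from h import *
s=st();print(rel(s["eef_pos"]))
for x in(-80,-70,-60,-50,-40,-30,-22): print(x,way(x,-x/16,1.2))
A=vision.read_camera("top");B=vision.read_camera("scene")
cv2.imwrite("pics/top10.png",A);cv2.imwrite("pics/scene10.png",B)
a=A[160:240,250:350];b=B[130:230,280:380]
cv2.imwrite("pics/g10.png",np.hstack([cv2.resize(i,(400,400),interpolation=2) for i in(a,b)]))
E
```

```text
t 15.95 tcp [ 0.5041 -0.0364  0.0984] dir [-0.019  0.295 -0.955] jaw [0.998 0.065 0.   ] F [ 1.1   0.15 -3.86] w 0.588 q [ 0.22  0.25 -0.04  1.87 -0.31  1.11  0.4 ]
[-96.3   4.1   2.7]
-80 [-0.19, 1.62, -0.15]
-70 [-0.2, 2.62, -0.15]
-60 [-0.2, 3.62, -0.15]
-50 [-0.2, 4.63, -0.15]
-40 [-0.2, 5.63, -0.15]
-30 [-0.21, 6.63, -0.15]
-22 [-0.21, 7.43, -0.15]
```

View pics/g10.png

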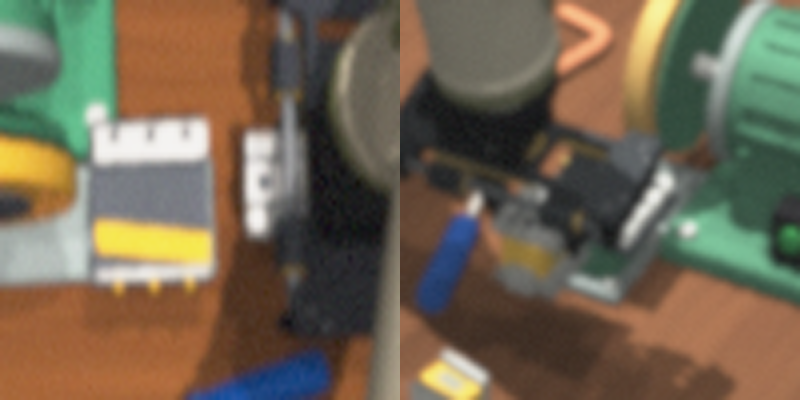

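Emit:
move_arm:
  hand: [1, 1, 1, 1, 1, 1, 1, 1, 1, 1]
  slide:
    - [-0.2, 0.4, -0.15]
    - [-0.2, 0.8, -0.15]
    - [-0.2, 1.2, -0.15]
    - [-0.2, 1.6, -0.15]
    - [-0.2, 1.9, -0.15]
    - [-0.2, 2.2, -0.15]
    - [-0.2, 2.5, -0.15]
    - [-0.2, 2.8, -0.15]
    - [-0.2, 3.1, -0.15]
    - [-0.2, 3.4, -0.15]
  rot:
    - [0, 0, 0]
    - [0, 0, 0]
    - [0, 0, 0]
    - [0, 0, 0]
    - [0, 0, 0]
    - [0, 0, 0]
    - [0, 0, 0]
    - [0, 0, 0]
    - [0, 0, 0]
    - [0, 0, 0]

```text
time: 17.05
eef_pos: [0.5021, -0.0021, 0.0969]
tcp_rot: [0.804, -0.593, -0.019, 0.026]
contact_force: [0.9, -0.4, -3.6]
grip_width: 0.596
```

```bash
python3 - <<'E'
from h import *
s=st();print(rel(s["eef_pos"]),s["torque"])
for x in(-50,-40,-30,-22): print(x,way(x,-x/16,1.0))
A=vision.read_camera("top");B=vision.read_camera("scene")
cv2.imwrite("pics/top11.png",A);cv2.imwrite("pics/scene11.png",B)
a=A[160:240,250:350];b=B[130:230,280:380]
cv2.imwrite("pics/g11.png",np.hstack([cv2.resize(i,(400,400),interpolation=2) for i in(a,b)]))
E
```

```text
t 17.05 tcp [ 0.5021 -0.0021  0.0969] dir [-0.019  0.295 -0.955] jaw [0.998 0.065 0.   ] F [ 0.94 -0.42 -3.59] w 0.596 q [ 0.17  0.23 -0.06  1.9  -0.32  1.08  0.34]
[-61.9   3.9   1.2] [-0.56826472 -0.13841051 -0.00396844]
-50 [0.0, 1.2, -0.02]
-40 [-0.0, 2.2, -0.02]
-30 [-0.0, 3.2, -0.02]
-22 [-0.01, 4.0, -0.02]
```

View pics/g11.png

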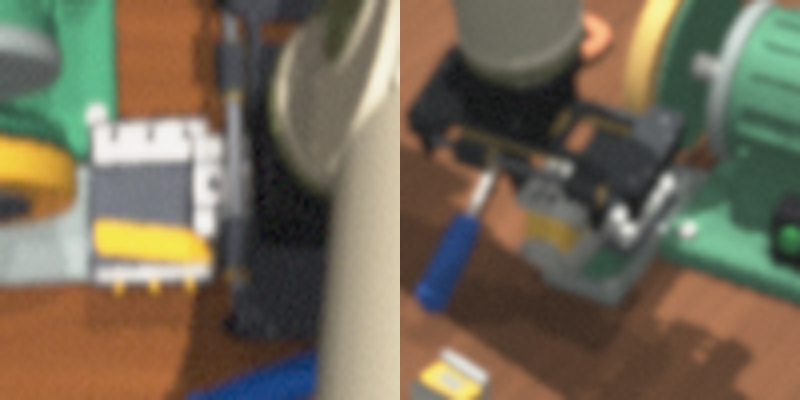

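Emit:
move_arm:
  hand: [1, 1, 1, 1, 1, 1, 1, 1, 1, 1]
  slide:
    - [0, 0.3, 0]
    - [0, 0.6, 0]
    - [0, 0.9, 0]
    - [0, 1.2, 0]
    - [0, 1.5, 0]
    - [0, 1.8, 0]
    - [0, 2.1, 0]
    - [0, 2.4, 0]
    - [0, 2.7, 0]
    - [0, 2.7, 0]
  rot:
    - [0, 0, 0]
    - [0, 0, 0]
    - [0, 0, 0]
    - [0, 0, 0]
    - [0, 0, 0]
    - [0, 0, 0]
    - [0, 0, 0]
    - [0, 0, 0]
    - [0, 0, 0]
    - [0, 0, 0]

```text
time: 18.15
eef_pos: [0.502, 0.0258, 0.0969]
tcp_rot: [0.804, -0.593, -0.02, 0.027]
contact_force: [0.2, 0.2, -3.9]
grip_width: 0.593
```

```bash
python3 - <<'E'
from h import *
s=st();print(rel(s["eef_pos"]),s["torque"])
for x in(-30,-25,-20): print(x,way(x,-x/16,.8))
E
```

```text
t 18.15 tcp [0.502  0.0258 0.0969] dir [-0.019  0.295 -0.955] jaw [0.998 0.066 0.   ] F [ 0.24  0.19 -3.93] w 0.593 q [ 0.14  0.23 -0.08  1.91 -0.32  1.07  0.29]
[-34.1   2.2   1.2] [-0.59706111 -0.12715965 -0.01122499]
-30 [0.0, 0.41, -0.04]
-25 [0.0, 0.92, -0.04]
-20 [0.0, 1.42, -0.04]
```

Emit:
move_arm:
  hand: [1, 1, 1, 1, 1, 1, 1, 1, 1, 1]
  slide:
    - [0, 0.2, 0]
    - [0, 0.4, 0]
    - [0, 0.6, 0]
    - [0, 0.8, 0]
    - [0, 1, 0]
    - [0, 1.2, 0]
    - [0, 1.2, -0.05]
    - [0, 1.2, -0.1]
    - [0, 1.2, -0.12]
    - [0, 1.2, -0.12]
  rot:
    - [0, 0, 0]
    - [0, 0, 0]
    - [0, 0, 0]
    - [0, 0, 0]
    - [0, 0, 0]
    - [0, 0, 0]
    - [0, 0, 0]
    - [0, 0, 0]
    - [0, 0, 0]
    - [0, 0, 0]

```text
time: 19.15
eef_pos: [0.5021, 0.0381, 0.0963]
tcp_rot: [0.805, -0.593, -0.02, 0.027]
contact_force: [-4.3, -0.4, 6.1]
grip_width: 0.591
```

```bash
python3 - <<'E'
from h import *
s=st();print(rel(s["eef_pos"]),s["torque"])
B=vision.read_camera("scene");A=vision.read_camera("top")
a=A[160:240,250:350];b=B[130:230,280:380]
cv2.imwrite("pics/g12.png",np.hstack([cv2.resize(i,(400,400),interpolation=2) for i in(a,b)]))
E
```

```text
t 19.15 tcp [0.5021 0.0381 0.0963] dir [-0.019  0.295 -0.955] jaw [0.998 0.066 0.   ] F [-4.31 -0.44  6.07] w 0.591 q [ 0.12  0.22 -0.09  1.91 -0.32  1.06  0.26]
[-21.9   1.4   0.6] [0.13787673 0.72089331 0.26416014]
```

View pics/g12.png

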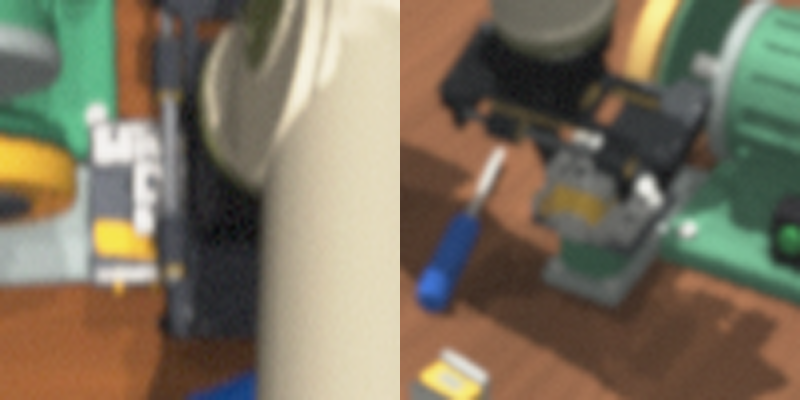

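The foot is on the bed: the vertical force rose by 10 N and the rest is about 22 mm short of the seat. I let go and back out along the tool axis.

Emit:
move_arm:
  hand: [0, 0, 0, 0, 0, 0, 0, 0, 0, 0]
  slide:
    - [0, 0, 0.05]
    - [0, 0, 0.05]
    - [0, 0, 0.05]
    - [0, 0, 0.05]
    - [0, -0.6, 2]
    - [0.1, -1.2, 4]
    - [0.1, -1.8, 6]
    - [0.2, -2.5, 8]
    - [0.2, -4, 10]
    - [0.2, -8, 10]
  rot:
    - [0, 0, 0]
    - [0, 0, 0]
    - [0, 0, 0]
    - [0, 0, 0]
    - [0, 0, 0]
    - [0, 0, 0]
    - [0, 0, 0]
    - [0, 0, 0]
    - [0, 0, 0]
    - [0, 0, 0]

```text
time: 20.25
eef_pos: [0.5055, -0.0395, 0.1994]
tcp_rot: [0.805, -0.593, -0.023, 0.027]
contact_force: [0.4, 0.2, 0.8]
grip_width: 1.001
```

```bash
python3 - <<'E'
from h import *
s=st()
# push pose: tool tilt 0.1 back lean, TCP at heel
A=vision.read_camera("top");B=vision.read_camera("scene")
cv2.imwrite("pics/top13.png",A);cv2.imwrite("pics/scene13.png",B)
a=A[160:240,250:350];b=B[130:230,280:380]
cv2.imwrite("pics/g13.png",np.hstack([cv2.resize(i,(400,400),interpolation=2) for i in(a,b)]))
t=[0,0,-1];j=[um[1],-um[0],0]
for x in (-95,): go(seat+um*x/1e3+[0,0,.0745+.05],t,j,depth=0)
E
```

```text
t 20.25 tcp [ 0.5055 -0.0395  0.1994] dir [-0.016  0.296 -0.955] jaw [0.997 0.072 0.005] F [0.43 0.19 0.77] w 1.001 q [ 0.21  0.15 -0.03  1.76 -0.3   1.31  0.35]
sg 1 slide [0.38, 1.26, -7.22] rot [-0.297, -0.017, 0.004] deg 17.1
sg -1 slide [0.38, 1.26, -7.22] rot [-0.027, 0.465, -3.103] deg 179.8
```

View pics/g13.png

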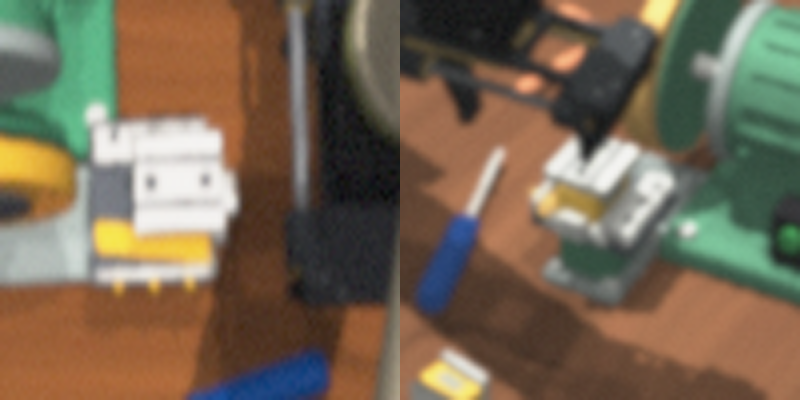

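```bash
python3 - <<'E'
from h import *
t=um*np.sin(.15)+[0,0,-np.cos(.15)];j=[um[1],-um[0],0]
go(seat+um*-.088+[0,0,.0765],t,j,depth=0)
E
```

```text
sg 1 slide [0.34, 1.96, -12.02] rot [-0.148, -0.008, 0.004] deg 8.5
sg -1 slide [0.34, 1.96, -12.02] rot [-0.041, 0.696, -3.059] deg 179.8
```

Emit:
move_arm:
  hand: [1, 1, 1, 1, 1, 1, 1, 1, 1, 1]
  slide:
    - [0.1, 0, 0]
    - [0.2, 0, 0]
    - [0.3, 0, -1]
    - [0.3, 0, -2]
    - [0.3, 0, -4]
    - [0.3, 0, -6]
    - [0.3, 0.2, -8]
    - [0.3, 0.4, -10]
    - [0.3, 0.7, -12]
    - [0.3, 1, -12]
  rot:
    - [-0.07, 0, 0]
    - [-0.148, -0.008, 0.004]
    - [-0.148, -0.008, 0.004]
    - [-0.148, -0.008, 0.004]
    - [-0.148, -0.008, 0.004]
    - [-0.148, -0.008, 0.004]
    - [-0.148, -0.008, 0.004]
    - [-0.148, -0.008, 0.004]
    - [-0.148, -0.008, 0.004]
    - [-0.148, -0.008, 0.004]

```text
time: 21.35
eef_pos: [0.5046, -0.038, 0.073]
tcp_rot: [0.758, -0.651, -0.018, 0.026]
contact_force: [-0.8, -0.4, 0.3]
grip_width: 0.171
```

```bash
python3 - <<'E'
from h import *
s=st()
t=um*np.sin(.15)+[0,0,-np.cos(.15)];j=[um[1],-um[0],0]
for x in(-.075,-.068,-.06,-.05): go(seat+um*x+[0,0,.0765],t,j,depth=0)
A=vision.read_camera("top");B=vision.read_camera("scene")
a=A[160:240,250:350];b=B[130:230,280:380]
cv2.imwrite("pics/g14.png",np.hstack([cv2.resize(i,(400,400),interpolation=2) for i in(a,b)]))
E
```

```text
t 21.35 tcp [ 0.5046 -0.038   0.073 ] dir [-0.016  0.151 -0.988] jaw [ 0.998  0.062 -0.006] F [-0.84 -0.43  0.31] w 0.171 q [ 0.14  0.25 -0.06  1.91 -0.16  1.02  0.23]
sg 1 slide [0.23, 2.32, 0.35] rot [-0.001, -0.006, 0.002] deg 0.4
sg -1 slide [0.23, 2.32, 0.35] rot [-0.04, 0.47, -3.103] deg 179.8
sg 1 slide [0.18, 3.02, 0.35] rot [-0.001, -0.006, 0.002] deg 0.4
sg -1 slide [0.18, 3.02, 0.35] rot [-0.04, 0.47, -3.103] deg 179.8
sg 1 slide [0.13, 3.81, 0.35] rot [-0.001, -0.006, 0.002] deg 0.4
sg -1 slide [0.13, 3.81, 0.35] rot [-0.04, 0.47, -3.103] deg 179.8
sg 1 slide [0.06, 4.81, 0.35] rot [-0.001, -0.006, 0.002] deg 0.4
sg -1 slide [0.06, 4.81, 0.35] rot [-0.04, 0.47, -3.103] deg 179.8
```

View pics/g14.png

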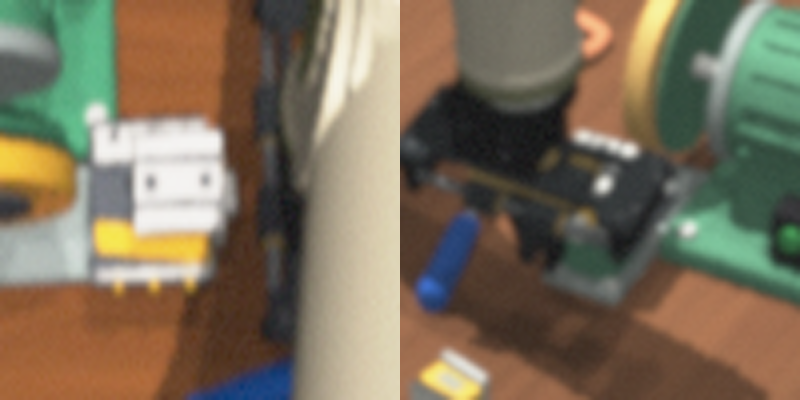

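Emit:
move_arm:
  hand: [1, 1, 1, 1, 1, 1, 1, 1, 1, 1]
  slide:
    - [0.2, 0, 0.35]
    - [0.2, 0, 0.35]
    - [0.2, 0.3, 0.35]
    - [0.2, 0.7, 0.35]
    - [0.2, 1.1, 0.35]
    - [0.2, 1.5, 0.35]
    - [0.2, 1.9, 0.35]
    - [0.2, 2.3, 0.35]
    - [0.2, 2.7, 0.35]
    - [0.2, 3, 0.35]
  rot:
    - [0, -0.006, 0]
    - [0, -0.006, 0]
    - [0, -0.006, 0]
    - [0, -0.006, 0]
    - [0, -0.006, 0]
    - [0, -0.006, 0]
    - [0, -0.006, 0]
    - [0, -0.006, 0]
    - [0, -0.006, 0]
    - [0, -0.006, 0]

```text
time: 22.45
eef_pos: [0.5087, -0.0074, 0.0796]
tcp_rot: [0.758, -0.652, -0.022, 0.023]
contact_force: [-0.0, -2.0, 0.6]
grip_width: 0.002
```

```bash
python3 - <<'E'
from h import *
s=st();print((s["eef_pos"]-seat)@um,(s["eef_pos"]-seat)@ym,s["contact_force"]@um)
A=vision.read_camera("top");B=vision.read_camera("scene")
a=A[160:240,250:350];b=B[130:230,280:380]
cv2.imwrite("pics/g15.png",np.hstack([cv2.resize(i,(400,400),interpolation=2) for i in(a,b)]))
E
```

```text
t 22.45 tcp [ 0.5087 -0.0074  0.0796] dir [-0.005  0.15  -0.989] jaw [0.998 0.063 0.004] F [-0.03 -1.99  0.6 ] w 0.002 q [ 0.1   0.23 -0.08  1.92 -0.16  1.01  0.17]
-0.06768469195028305 -0.0023747215425082343 -1.9883943072945292
```

View pics/g15.png

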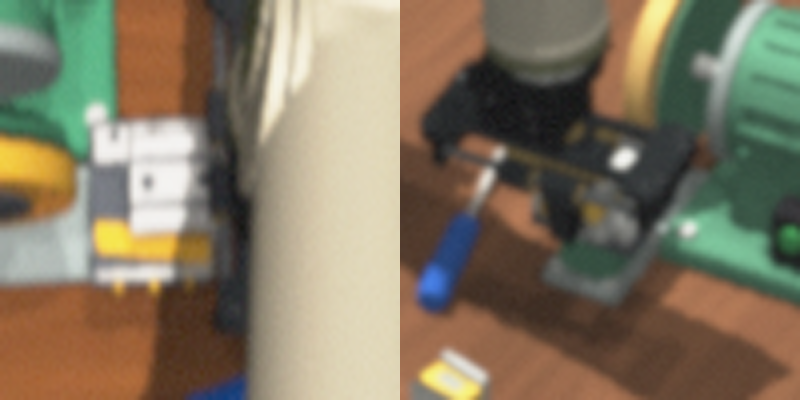

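Emit:
move_arm:
  hand: [1, 1, 1, 1, 1, 1, 1, 1, 1, 1]
  slide:
    - [-0.1, 0.1, -0.2]
    - [-0.15, 0.2, -0.2]
    - [-0.15, 0.3, -0.2]
    - [-0.15, 0.4, -0.2]
    - [-0.2, 0.5, -0.2]
    - [-0.2, 0.6, -0.2]
    - [-0.2, 0.7, -0.2]
    - [-0.2, 0.8, -0.2]
    - [-0.2, 0.8, -0.2]
    - [-0.2, 0.8, -0.2]
  rot:
    - [0, 0, 0]
    - [0, 0, 0]
    - [0, 0, 0]
    - [0, 0, 0]
    - [0, 0, 0]
    - [0, 0, 0]
    - [0, 0, 0]
    - [0, 0, 0]
    - [0, 0, 0]
    - [0, 0, 0]

```text
time: 23.55
eef_pos: [0.5069, 0.0008, 0.0777]
tcp_rot: [0.758, -0.652, -0.023, 0.023]
contact_force: [2.2, -2.1, -0.8]
grip_width: 0.007
```

```bash
cat > p.py <<'E'
from h import *
s=st();print("x",(s["eef_pos"]-seat)@um*1e3,"y",(s["eef_pos"]-seat)@ym*1e3,"push",-(s["contact_force"]@um))
E
python3 p.py
```

```text
t 23.55 tcp [0.5069 0.0008 0.0777] dir [-0.005  0.15  -0.989] jaw [0.998 0.064 0.005] F [ 2.2  -2.09 -0.81] w 0.007 q [ 0.09  0.23 -0.08  1.92 -0.16  1.    0.16]
x -59.40837680898304 y -1.0547719060148102 push 2.2257697264819165
```

Emit:
move_arm:
  hand: [1, 1, 1, 1, 1, 1, 1, 1, 1, 1]
  slide:
    - [0, 0.05, 0]
    - [0, 0.1, 0]
    - [0, 0.15, 0]
    - [0, 0.2, 0]
    - [0, 0.25, 0]
    - [0, 0.3, 0]
    - [0, 0.35, 0]
    - [0, 0.4, 0]
    - [0, 0.4, 0]
    - [0, 0.4, 0]
  rot:
    - [0, 0, 0]
    - [0, 0, 0]
    - [0, 0, 0]
    - [0, 0, 0]
    - [0, 0, 0]
    - [0, 0, 0]
    - [0, 0, 0]
    - [0, 0, 0]
    - [0, 0, 0]
    - [0, 0, 0]

```text
time: 24.55
eef_pos: [0.5069, 0.0048, 0.0777]
tcp_rot: [0.758, -0.652, -0.023, 0.023]
contact_force: [2.7, -3.5, -0.8]
grip_width: 0.008
```

```bash
python3 p.py
```

```text
t 24.55 tcp [0.5069 0.0048 0.0777] dir [-0.005  0.15  -0.989] jaw [0.998 0.064 0.005] F [ 2.74 -3.49 -0.76] w 0.008 q [ 0.08  0.23 -0.09  1.93 -0.16  1.    0.15]
x -55.43039414072337 y -1.3606644492576483 push 3.660724042841136
```

Emit:
move_arm:
  hand: [1, 1, 1, 1, 1, 1, 1, 1, 1, 1]
  slide:
    - [0, 0.03, 0]
    - [0, 0.05, 0]
    - [0, 0.07, 0]
    - [0, 0.09, 0]
    - [0, 0.11, 0]
    - [0, 0.13, 0]
    - [0, 0.15, 0]
    - [0, 0.15, 0]
    - [0, 0.15, 0]
    - [0, 0.15, 0]
  rot:
    - [0, 0, 0]
    - [0, 0, 0]
    - [0, 0, 0]
    - [0, 0, 0]
    - [0, 0, 0]
    - [0, 0, 0]
    - [0, 0, 0]
    - [0, 0, 0]
    - [0, 0, 0]
    - [0, 0, 0]

```text
time: 25.55
eef_pos: [0.507, 0.0062, 0.0777]
tcp_rot: [0.758, -0.652, -0.023, 0.022]
contact_force: [3.5, -4.3, -0.8]
grip_width: 0.004
```

```bash
python3 p.py
```

```text
t 25.55 tcp [0.507  0.0062 0.0777] dir [-0.005  0.15  -0.989] jaw [0.998 0.064 0.005] F [ 3.52 -4.33 -0.81] w 0.004 q [ 0.08  0.23 -0.09  1.93 -0.16  1.    0.14]
x -53.96044985190809 y -1.5117942319327118 push 4.55049248111142
```

Emit:
move_arm:
  hand: [1, 1, 1, 1, 1, 1, 1, 1, 1, 1]
  slide:
    - [0, 0.03, 0]
    - [0, 0.05, 0]
    - [0.01, 0.07, 0]
    - [0.01, 0.09, 0]
    - [0.01, 0.11, 0]
    - [0.02, 0.13, 0]
    - [0.02, 0.15, 0]
    - [0.02, 0.15, 0]
    - [0.02, 0.15, 0]
    - [0.02, 0.15, 0]
  rot:
    - [0, 0, 0]
    - [0, 0, 0]
    - [0, 0, 0]
    - [0, 0, 0]
    - [0, 0, 0]
    - [0, 0, 0]
    - [0, 0, 0]
    - [0, 0, 0]
    - [0, 0, 0]
    - [0, 0, 0]

```text
time: 26.55
eef_pos: [0.5071, 0.0078, 0.0777]
tcp_rot: [0.758, -0.652, -0.023, 0.023]
contact_force: [2.2, -2.9, -1.4]
grip_width: 0.005
```

```bash
python3 p.py
```

```text
t 26.55 tcp [0.5071 0.0078 0.0777] dir [-0.005  0.15  -0.989] jaw [0.998 0.064 0.005] F [ 2.19 -2.91 -1.4 ] w 0.005 q [ 0.08  0.23 -0.09  1.93 -0.16  1.    0.14]
x -52.390427917006136 y -1.7583578183743642 push 3.0458605263238003
```

Emit:
move_arm:
  hand: [1, 1, 1, 1, 1, 1, 1, 1, 1, 1]
  slide:
    - [0, 0.03, 0]
    - [0, 0.05, 0]
    - [0.01, 0.07, 0]
    - [0.01, 0.09, 0]
    - [0.01, 0.11, 0]
    - [0.02, 0.13, 0]
    - [0.02, 0.15, 0]
    - [0.02, 0.15, 0]
    - [0.02, 0.15, 0]
    - [0.02, 0.15, 0]
  rot:
    - [0, 0, 0]
    - [0, 0, 0]
    - [0, 0, 0]
    - [0, 0, 0]
    - [0, 0, 0]
    - [0, 0, 0]
    - [0, 0, 0]
    - [0, 0, 0]
    - [0, 0, 0]
    - [0, 0, 0]

```text
time: 27.55
eef_pos: [0.5073, 0.0094, 0.0777]
tcp_rot: [0.758, -0.652, -0.023, 0.023]
contact_force: [1.6, -2.8, -1.4]
grip_width: 0.003
```

```bash
python3 p.py
```

```text
t 27.55 tcp [0.5073 0.0094 0.0777] dir [-0.005  0.15  -0.989] jaw [0.998 0.064 0.005] F [ 1.59 -2.84 -1.36] w 0.003 q [ 0.08  0.23 -0.09  1.93 -0.16  1.    0.14]
x -50.82950019424769 y -1.9905525994680646 push 2.9390476908766408
```

Emit:
move_arm:
  hand: [1, 1, 1, 1, 1, 1, 1, 1, 1, 1]
  slide:
    - [0, 0.03, 0]
    - [0, 0.05, 0]
    - [0, 0.07, 0]
    - [0, 0.09, 0]
    - [0, 0.11, 0]
    - [0, 0.13, 0]
    - [0, 0.15, 0]
    - [0, 0.17, 0]
    - [0, 0.17, 0]
    - [0, 0.17, 0]
  rot:
    - [0, 0, 0]
    - [0, 0, 0]
    - [0, 0, 0]
    - [0, 0, 0]
    - [0, 0, 0]
    - [0, 0, 0]
    - [0, 0, 0]
    - [0, 0, 0]
    - [0, 0, 0]
    - [0, 0, 0]

```text
time: 28.55
eef_pos: [0.5074, 0.0099, 0.0777]
tcp_rot: [0.758, -0.652, -0.022, 0.022]
contact_force: [2.5, -7.2, 0.2]
grip_width: 0.008
```

```bash
python3 p.py
```

```text
t 28.55 tcp [0.5074 0.0099 0.0777] dir [-0.005  0.149 -0.989] jaw [0.998 0.063 0.005] F [ 2.45 -7.23  0.19] w 0.008 q [ 0.08  0.23 -0.09  1.93 -0.15  1.    0.13]
x -50.31153349355435 y -2.11034393217351 push 7.377273581322015
```

Resistance rose to 7 N at rest x ≈ -4 mm, so the wedge is starting. Compliance is about 6 N/mm, so I ramp up a steady push.

Emit:
move_arm:
  hand: [1, 1, 1, 1, 1, 1, 1, 1, 1, 1]
  slide:
    - [0, 0.12, 0]
    - [0, 0.14, 0]
    - [0, 0.16, 0]
    - [0, 0.18, 0]
    - [0, 0.2, 0]
    - [0, 0.22, 0]
    - [0, 0.22, 0]
    - [0, 0.22, 0]
    - [0, 0.22, 0]
    - [0, 0.22, 0]
  rot:
    - [0, 0, 0]
    - [0, 0, 0]
    - [0, 0, 0]
    - [0, 0, 0]
    - [0, 0, 0]
    - [0, 0, 0]
    - [0, 0, 0]
    - [0, 0, 0]
    - [0, 0, 0]
    - [0, 0, 0]

```text
time: 29.55
eef_pos: [0.5073, 0.0101, 0.0776]
tcp_rot: [0.757, -0.653, -0.022, 0.022]
contact_force: [1.0, -10.9, 1.3]
grip_width: 0.005
```

```bash
python3 p.py
```

```text
t 29.55 tcp [0.5073 0.0101 0.0776] dir [-0.004  0.147 -0.989] jaw [0.998 0.061 0.005] F [  1.05 -10.86   1.25] w 0.005 q [ 0.07  0.23 -0.09  1.93 -0.15  1.    0.13]
x -50.143519652399455 y -2.0900008861355395 push 10.903731010007657
```

Emit:
move_arm:
  hand: [1, 1, 1, 1, 1, 1, 1, 1, 1, 1]
  slide:
    - [0, 0.2, 0]
    - [0, 0.23, 0]
    - [0, 0.26, 0]
    - [0, 0.28, 0]
    - [0, 0.3, 0]
    - [0, 0.32, 0]
    - [0, 0.34, 0]
    - [0, 0.34, 0]
    - [0, 0.34, 0]
    - [0, 0.34, 0]
  rot:
    - [0, 0, 0]
    - [0, 0, 0]
    - [0, 0, 0]
    - [0, 0, 0]
    - [0, 0, 0]
    - [0, 0, 0]
    - [0, 0, 0]
    - [0, 0, 0]
    - [0, 0, 0]
    - [0, 0, 0]

```text
time: 30.55
eef_pos: [0.5074, 0.0103, 0.0777]
tcp_rot: [0.756, -0.654, -0.021, 0.021]
contact_force: [-0.1, -14.1, 2.5]
grip_width: 0.004
```

```bash
python3 p.py; python3 - <<'E'
from h import *
A=vision.read_camera("top");B=vision.read_camera("scene")
a=A[160:240,250:350];b=B[130:230,280:380]
cv2.imwrite("pics/g16.png",np.hstack([cv2.resize(i,(400,400),interpolation=2) for i in(a,b)]))
E
```

```text
t 30.55 tcp [0.5074 0.0103 0.0777] dir [-0.004  0.144 -0.99 ] jaw [0.998 0.059 0.005] F [ -0.1  -14.06   2.48] w 0.004 q [ 0.07  0.23 -0.09  1.93 -0.15  1.    0.12]
x -49.94349293116763 y -2.1490764507580744 push 14.027292689071261
```

View pics/g16.png

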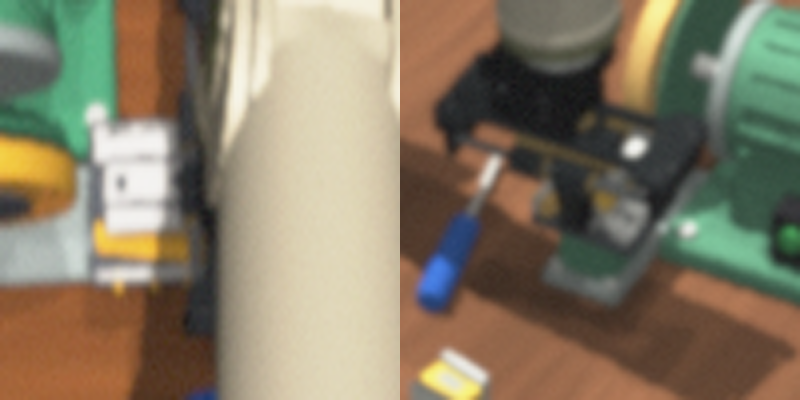

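Emit:
move_arm:
  hand: [1, 1, 1, 1, 1, 1, 1, 1, 1, 1]
  slide:
    - [0, 0.3, 0]
    - [0, 0.34, 0]
    - [0, 0.37, 0]
    - [0, 0.4, 0]
    - [0, 0.43, 0]
    - [0, 0.46, 0]
    - [0, 0.48, 0]
    - [0, 0.48, 0]
    - [0, 0.48, 0]
    - [0, 0.48, 0]
  rot:
    - [0, 0, 0]
    - [0, 0, 0]
    - [0, 0, 0]
    - [0, 0, 0]
    - [0, 0, 0]
    - [0, 0, 0]
    - [0, 0, 0]
    - [0, 0, 0]
    - [0, 0, 0]
    - [0, 0, 0]

```text
time: 31.65
eef_pos: [0.5074, 0.0105, 0.0777]
tcp_rot: [0.754, -0.656, -0.02, 0.019]
contact_force: [-1.3, -19.7, 3.4]
grip_width: 0.006
```

```bash
python3 p.py
```

```text
t 31.65 tcp [0.5074 0.0105 0.0777] dir [-0.003  0.139 -0.99 ] jaw [0.998 0.055 0.004] F [ -1.3  -19.73   3.39] w 0.006 q [ 0.07  0.23 -0.09  1.93 -0.14  1.    0.11]
x -49.73948788328414 y -2.1470895760354103 push 19.601274459597988
```

Emit:
move_arm:
  hand: [1, 1, 1, 1, 1, 1, 1, 1, 1, 1]
  slide:
    - [0, 0.46, 0]
    - [0, 0.48, 0]
    - [0, 0.5, 0]
    - [0, 0.5, 0]
    - [0, 0.5, 0]
    - [0, 0.5, 0]
    - [0, 0.5, 0]
    - [0, 0.5, 0]
    - [0, 0.5, 0]
    - [0, 0.5, 0]
  rot:
    - [0, 0, 0]
    - [0, 0, 0]
    - [0, 0, 0]
    - [0, 0, 0]
    - [0, 0, 0]
    - [0, 0, 0]
    - [0, 0, 0]
    - [0, 0, 0]
    - [0, 0, 0]
    - [0, 0, 0]

```text
time: 32.65
eef_pos: [0.5073, 0.0105, 0.0777]
tcp_rot: [0.753, -0.658, -0.018, 0.018]
contact_force: [-0.8, -19.6, 4.3]
grip_width: 0.004
```

```bash
python3 p.py
```

```text
t 32.65 tcp [0.5073 0.0105 0.0777] dir [-0.003  0.134 -0.991] jaw [0.999 0.051 0.004] F [ -0.84 -19.61   4.27] w 0.004 q [ 0.06  0.22 -0.09  1.93 -0.14  0.99  0.1 ]
x -49.75916030582331 y -2.1060379758966605 push 19.51911133590004
```

It holds still at 19.5 N. I back off, then lift clear to inspect.

Emit:
move_arm:
  hand: [1, 1, 1, 1, 1, 1, 1, 1, 1, 1]
  slide:
    - [0, 0.2, 0]
    - [0, 0, 0]
    - [0, -0.3, 0]
    - [0, -1, 0]
    - [0, -2, 0]
    - [0, -4, 0]
    - [0, -6, 1]
    - [0, -8, 4]
    - [0, -10, 8]
    - [0, -12, 12]
  rot:
    - [0, 0, 0]
    - [0, 0, 0]
    - [0, 0, 0]
    - [0, 0, 0]
    - [0, 0, 0]
    - [0, 0, 0]
    - [0, 0, 0]
    - [0, 0, 0]
    - [0, 0, 0]
    - [0, 0, 0]

```text
time: 33.65
eef_pos: [0.5066, -0.1107, 0.1989]
tcp_rot: [0.753, -0.658, -0.018, 0.018]
contact_force: [1.6, -0.8, 0.0]
grip_width: 0.001
```

```bash
python3 p.py; python3 - <<'E'
from h import *
A=vision.read_camera("top");B=vision.read_camera("scene")
cv2.imwrite("pics/top17.png",A);cv2.imwrite("pics/scene17.png",B)
a=A[160:240,250:350];b=B[130:230,280:380]
cv2.imwrite("pics/g17.png",np.hstack([cv2.resize(i,(400,400),interpolation=2) for i in(a,b)]))
E
```

```text
t 33.65 tcp [ 0.5066 -0.1107  0.1989] dir [-0.004  0.134 -0.991] jaw [0.999 0.051 0.003] F [ 1.6  -0.77  0.01] w 0.001 q [ 0.21  0.15  0.    1.75 -0.14  1.29  0.31]
x -170.6305747347017 y 6.455752754564133 push 0.8739621345194817
```

View pics/g17.png

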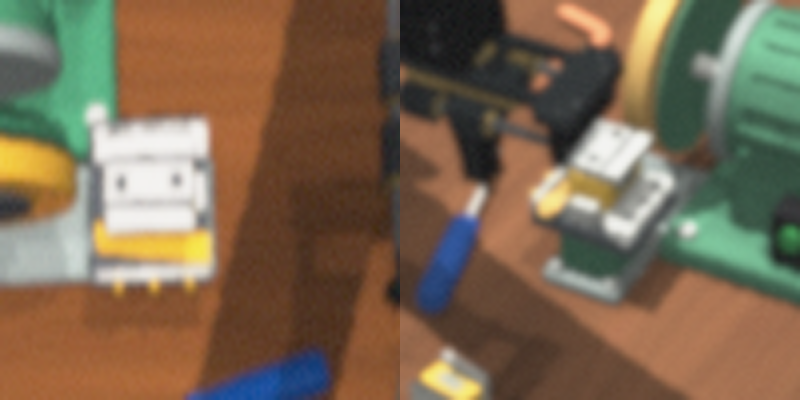

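View pics/scene17.png

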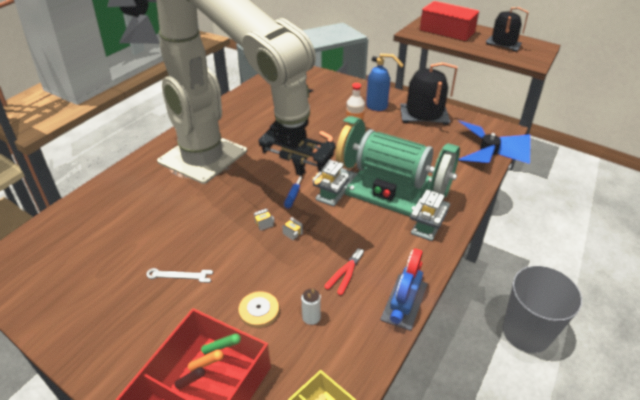

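```bash
python3 - <<'E'
from h import *
def isect(a,b,c,d):
    A=np.stack([b-a,-(d-c)],1);s=np.linalg.solve(A,c-a);return a+s[0]*(b-a)
I={"top":cv2.imread("pics/top17.png"),"scene":cv2.imread("pics/scene17.png")}
T=lambda p:(250+p[0]/4-.4,160+p[1]/5-.4); S=lambda p:(280+(p[0]-400)/4-.4,130+p[1]/4-.4)
a=I["scene"][155:195,310:350];cv2.imwrite("pics/s17.png",cv2.resize(a,(600,600),interpolation=2))
a=I["top"][180:220,265:310];cv2.imwrite("pics/t17.png",cv2.resize(a,(675,600),interpolation=2))
# top far/near edges of plate, nose/tail
for n,p,q in(("far",(107,158),(193,155)),("near(lower)",(107,206),(195,207)),("nose",(104,165),(106,200))):
    u,v,s,o=edge(I["top"],T(p),T(q),half=1.3);P,Q=onz("top",u,.119)[:2],onz("top",v,.119)[:2];d=Q-P
    print(n,P,Q,np.degrees(np.arctan2(d[1],d[0])),s)
o=seat+um*-.004+[0,0,.119]
print("expected far edge ends",(o+.029*um-.026*ym)[:2],(o-.029*um-.026*ym)[:2],"near",(o+.029*um+.026*ym)[:2])
E
```

```text
far [0.51517458 0.08447085] [0.51804104 0.02809116] -87.08946126070259 0.02021817181718631
near(lower) [0.48615716 0.0831959 ] [0.48890196 0.02573243] -87.2652869017223 0.050882796892590926
nose [0.50954943 0.08656313] [0.49081176 0.08548276] -176.70011057205298 0.018609539624149535
expected far edge ends [0.5263325  0.08662573] [0.53007537 0.02874662] near [0.47444089 0.08327005]
```

View pics/s17.png

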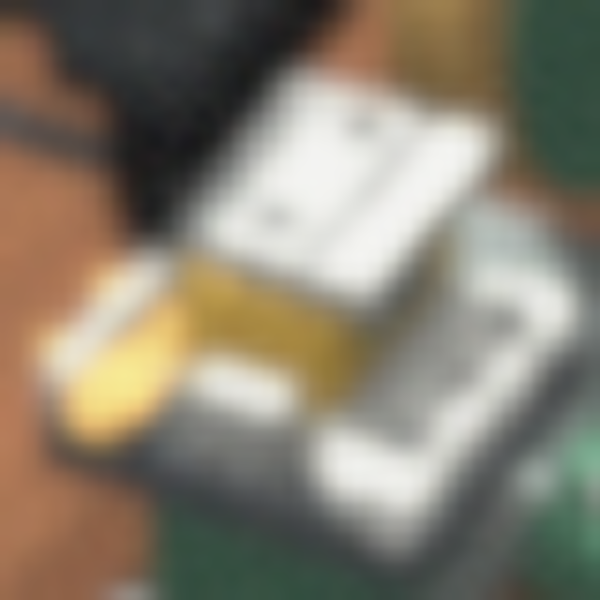

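View pics/t17.png

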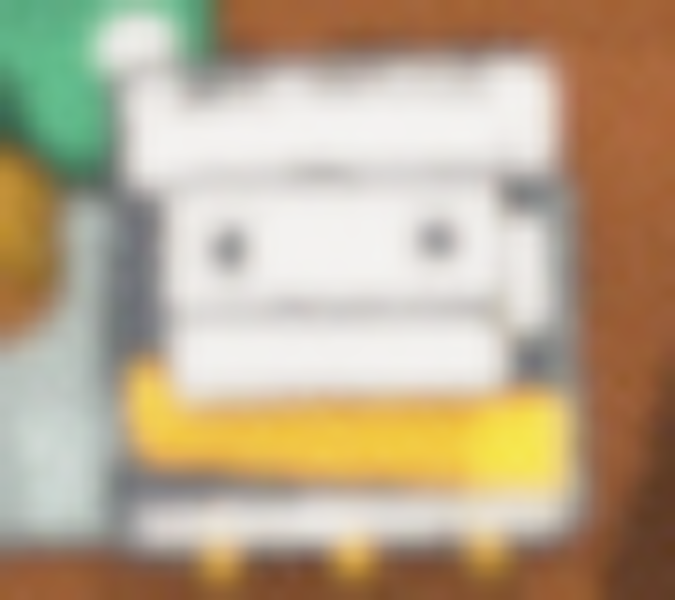

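```bash
python3 - <<'E'
from h import *
T=lambda p:(265+p[0]/15-.47,180+p[1]/15-.47); S=lambda p:(310+p[0]/15-.47,155+p[1]/15-.47)
for n,t,s in(("nose dot",(230,248),(363,122)),("tail dot",(437,240),(275,215)),("nose-gib corner",(168,395),(288,78)),("tail-gib corner",(505,388),(200,232))): print(n,*tri(S(s),T(t)))
E
```

```text
nose dot [0.50196674 0.07556062 0.11872789] 0.003067126359863229
tail dot [0.50392796 0.03909475 0.11904922] 0.0018861356445002224
nose-gib corner [0.47697058 0.08604305 0.11356399] 0.004269435817742538
tail-gib corner [0.48444985 0.0304207  0.11095202] 0.014302535306268217
```

The two plate dots triangulate to heights of 118.7 and 119.0 mm against an expected 119. Their mid-point is (.503,.057), about 3 mm before the seat, so the rest is seated, level and in line.

```bash
python3 -c "
from rig import manip
print(manip.finish_job(), manip.sense()['contact_force'])"
```

```text
the job is handed in; nothing more can be done
the job is handed in; nothing more can be done
```

The job is handed in at about 34 s of the 67 s allowed. The big rest is wedged in the way about 3 mm before the seat; no verdict was reported.

**What I did**
- **Standing it up:** I gripped the rest by its end faces, turned it upright and let it go standing on the bench.
- **Fitting it:** I took it again by the table plate and fed the foot nose first into the way. I released it about 22 mm short of the seat.
- **Wedging it:** I pushed low on the heel with shut fingers. The push rose to 19.6 N and held about 19.5 N for a second with no further movement.

**Last checks**
- **Height:** two marks on the table plate measured 118.7 and 119.0 mm above the bench; 119 mm is right for a foot on the bed.
- **Alignment:** the rest lies within about 1° of the straight rail.
- **Surroundings:** the other things on the bench looked unmoved in the final pictures, and the hand is clear of everything.

**What disagreed or could not be checked**
- **Rough set-down:** the arm ran into its wrist limits while setting the rest down. The foot pressed the bench with about 19 N at roughly 8° tilt before I eased off and released it. The picture afterwards showed it standing upright.
- **Camera mismatch:** the two cameras differed by up to 3 mm. I mostly averaged them and confirmed the result from contact. A rough height check on the plate's corners read 5–8 mm low with up to 14 mm disagreement between the cameras, so I relied on the two marks instead.
- **Gib force:** it cannot be measured directly. I judge the rest tight from the steady push.

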